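# Set up a timed drawing session

### The job

Get the table ready for a timed drawing session: pull every marker out of the wooden holder and lay them all flat inside the open tray, and stand the mouse figure upright in the middle of the round plinth. Only once all of that is in place, wind the timer fully, turning its key clockwise again and again until it comes to its stop. Leave the mug, the toy bear and the spectacle case where they are.

Things in the scene. Friction and masses are not known exactly. Their poses are not given: they have to be found in the camera images.
- marker1: art marker, rigid square barrel 16 x 16 mm, 140 mm long, 30 g, white with grey cap end; origin on its axis, 45 mm from the foot end and 95 mm from the cap end, z axis along it towards the cap end; its flat faces look along its x and y. At the start it stands loosely, cap end up, in one of the holder's wells, 75 mm of it showing. Three to five of the five markers are present
- marker2: art marker, rigid square barrel 16 x 16 mm, 140 mm long, 30 g, white with grey cap end; origin on its axis, 45 mm from the foot end and 95 mm from the cap end, z axis along it towards the cap end; its flat faces look along its x and y. At the start it stands loosely, cap end up, in one of the holder's wells, 75 mm of it showing. Three to five of the five markers are present
- marker3: art marker, rigid square barrel 16 x 16 mm, 140 mm long, 30 g, white with grey cap end; origin on its axis, 45 mm from the foot end and 95 mm from the cap end, z axis along it towards the cap end; its flat faces look along its x and y. At the start it stands loosely, cap end up, in one of the holder's wells, 75 mm of it showing. Three to five of the five markers are present
- marker4: art marker, rigid square barrel 16 x 16 mm, 140 mm long, 30 g, white with grey cap end; origin on its axis, 45 mm from the foot end and 95 mm from the cap end, z axis along it towards the cap end; its flat faces look along its x and y. At the start it stands loosely, cap end up, in one of the holder's wells, 75 mm of it showing. Three to five of the five markers are present
- marker5: art marker, rigid square barrel 16 x 16 mm, 140 mm long, 30 g, white with grey cap end; origin on its axis, 45 mm from the foot end and 95 mm from the cap end, z axis along it towards the cap end; its flat faces look along its x and y. At the start it stands loosely, cap end up, in one of the holder's wells, 75 mm of it showing. Three to five of the five markers are present
- holder: fixed block of light wood, 216 (x) x 46 (y) x 80 mm high, origin at the centre of its underside; five square wells 24 mm wide and 65 mm deep in a row along its x axis, at x = -80, -40, 0, 40, 80 mm; well floors 15 mm over the table
- tray: fixed open aluminium tray, outside 190 (x) x 200 (y) x 25 mm high, walls and floor 5 mm thick; origin at the centre of its underside, z up
- plinth: fixed round white plinth, 140 mm across, 20 mm high, flat top; origin at the centre of its underside
- mouse: crouching gold-coloured mouse figure, solid, 250 g (varies), standing flat on its belly and feet; body 44 mm wide (y), 100 mm long (x, nose to +x, thin tail to -x) and 44 mm high, graspable across its width as if it were a box of that size; two thin ears reach 57 mm high; origin at the centre of its underside, z up
- timer: fixed round white wind-up timer, 100 mm across, 60 mm high, upright axis; its winding key stands on the middle of its top; origin at the centre of its underside
- key (a joint): winding angle of the timer's key in rad: grows as the key is turned clockwise seen from above, from 0 (run down) to a stop at 5.5 (fully wound); starts between 0 and 0.8. It takes about 0.1 N m, rising to 0.16 N m as the spring tightens, and stays where it is left
- key_grip (a point): the grip point of the key, on the timer's axis, 90 mm over the table: an upright black blade 50 mm long (along this point's x axis), 10 mm thick (along its y) and 36 mm high, from 70 to 106 mm over the table
- mug: bystander: white mug, 80 mm across, 95 mm high; origin at the centre of its underside
- bear: bystander: small grey toy bear, 50 mm across, 100 mm high; origin at the centre of its underside
- glasses_case: bystander: black spectacle case 50 x 150 x 34 mm; origin at the centre of its underside

How it is judged:
By the outcome, as a careful person would: the job done as asked, in the order asked, and still so for the second after the job is handed in, with the robot touching nothing.
Of marker1, marker2, marker3, marker4, marker5 only 3 to 5 are there at a start; the rules pass over those that are not, and their reading is None.
At some moment in a run one of mouse may be knocked a few centimetres aside while the robot is not near it.
Once in a run the grip may slacken for a moment while it holds something.
It also fails if it takes over 210 s, if anything falls off the work surface, if the arm or the gripper's body presses on something with over 40 N, if the wrist force passes 120 N, or if a joint passes its speed limit or range.

### The arm

A 6-joint arm with a two-finger parallel gripper is mounted at the origin on the work surface. World frame = base frame: x ahead of the robot, y to its left, z up, the work surface at z = 0. Lengths are in m, angles in rad, forces in N, time in s.
With the tool pointing down it reaches from about 0.275 to 0.85 m from the base axis. Payload 5.2 kg.
Tool frame: the origin (TCP) lies on the centre line of the jaws, within the pads' length; the fingertips stand 14 mm ahead of it and the grasp point (between the pads) lies 5 mm behind it; z points along the fingers, y is the direction in which the jaws open and shut (so a half turn about z gives the same grasp; the last joint's range is limited). The gripper opens to 85 mm and grips with 20 to 120 N. Pads are 22 mm wide; open, the fingers measure 114 mm over their backs; the gripper's body (76 mm by 85 mm) begins 54 mm behind the grasp point. The pads swing forward as they close: fully open they stand 13 mm farther back than shut.
Start: joints at [-1.443, 0.259, 1.535, -0, 1.348, -0.203], TCP at [0.179, -0.52, 0.245] pointing down, gripper open.
Joint ranges: [-3.14, 3.14], [-0.91, 2.08], [0.19, 2.58], [-1.22, 4.36], [0.22, 2.71], [-3.12, 3.12]. Speed limits (rad/s): [2.57, 2.57, 3.14, 3.14, 3.14, 3.14].

### API

Orientations are given as a rotation vector (axis times angle).
In Python, from plant import * gives the robot as it stands.
- The arm moves only by the tool play_rows, never from a script. Its arguments are lists of equal length, an entry for each row: "linear": the shift along the tool's x, y, z in mm, a list of three; "rotation": the turn, a rotation vector about the tool's x, y, z in rad, a list of three; "hand": the gripper's target within -1 to 1 (fully open at 1, half-way at 0, shut at -1). In form: {"linear": [[dx, dy, dz], ...], "rotation": [[wx, wy, wz], ...], "hand": [hand, ...]}. A call has 1 to 5 rows; each row shifts and turns the commanded pose from where the row before left it, along the tool's axes as they then stand; what a row does not reach is not made up. A row lasts 1/8 s, in which the tool goes at most 62.5 mm and 10.7 degrees, less where a joint would pass 70% of its speed; a pose out of reach is approached as far as the arm can. A call with a gripper value outside its range is refused whole. The fingers move at their own pace and stop on an object; the grip force is fixed at half the most. Time passes only in rows, so rows that do not move let the fingers close. It gives the time, the measured TCP pose, the force and the opening at its end, in the units of the state.
- observe(): the state, without advancing time (a new reading comes with each control period).
- snapshot(name): name is "scene" or "top" or "wrist"; returns (picture, depth): 420x560x3 uint8, red, green, blue; 420x560 float32, m along the optical axis (not along the pixel's ray), 0 where there is no reading.
- camera_model(name): a dict with "vertical_fov" (degrees; the focal length in pixels is half the picture's height over the tangent of half this angle, whatever the lens; pixels are square), "cx", "cy" (the principal point, pixels), "k1" (the pictures are not rectified: a ray, as slopes to the right and down, at radius r is drawn at 1 + k1 r^2 times it, then the intrinsics apply), "rvec" (rotation vector, rad) and "tvec" (3), from world to camera coordinates, as OpenCV has them. Camera axes: x right, y down, z forward; pixel columns grow to the right and rows downward; lengths in m; the calibration is good to about 2 mm. A picture is of the moment at which its call begins: read the wrist's pose just before it. camera_model takes no time and is no camera call; for the wrist camera it gives the pose at the moment of the call.
- job_done(): hands the job in, once; it reports no verdict.
The state is a dict: "clock": time; "joint_positions": joint angles; "joint_vel": joint speeds; "joint_torque": joint torques, N m; "position": TCP position; "ee_rot": TCP orientation; "force": force on the tool from outside, world axes, zero at the start; "ft_torque": the same for the moment, N m; "finger_gap": finger opening in m.
Only numpy, scipy, OpenCV 4.12 (cv2) and the standard library are available. Lean on these libraries where they do the work, as an engineer would, in place of code of your own. Each camera call takes 0.05 s, during which the arm holds its last target.

## Working session

There is one attempt and no reset: what is moved stays moved. The work goes in short steps, Python scripts to look and compute and a tool call to move; the robot and the scene stay as the last step left them, time stands still between calls to the robot, and variables do not carry over. Pictures are saved under pics/ and viewed, and the job is handed in when it is done.

Besides the shell and the picture viewer there is one more tool, called as a command line: name --argument value ..., lists and objects as JSON in quotes. play_rows: Moves the arm, as the interface text tells. Its arguments: {"type":"object","properties":{"linear":{"type":"array"},"rotation":{"type":"array"},"hand":{"type":"array"}},"required":["linear","rotation","hand"]}

```bash
mkdir -p pics; ls
cat > h.py <<'E'
from plant import *
import numpy as np, cv2
from scipy.spatial.transform import Rotation as R
def snap(name,fn):
    p,d=snapshot(name); cv2.imwrite('pics/'+fn+'.png',p[:,:,::-1]); np.save('pics/'+fn+'.npy',d); 
    return p,d
def cam(name):
    m=camera_model(name); f=210/np.tan(np.radians(m['vertical_fov'])/2)
    return m,f
def rays(m,f,u,v):
    x=(np.asarray(u,float)-m['cx'])/f; y=(np.asarray(v,float)-m['cy'])/f
    rd=np.hypot(x,y); r=rd.copy()
    for _ in range(30): r=rd/(1+m['k1']*r*r)
    s=1/(1+m['k1']*r*r)
    return np.stack([x*s,y*s,np.ones_like(x)],-1)
def world(m,f,u,v,d):
    c=rays(m,f,u,v)*np.asarray(d)[...,None]
    Rm=R.from_rotvec(np.ravel(m['rvec'])).as_matrix()
    return (c-np.ravel(m['tvec']))@Rm
def atz(m,f,u,v,z):
    Rm=R.from_rotvec(np.ravel(m['rvec'])).as_matrix()
    o=-Rm.T@np.ravel(m['tvec']); d=rays(m,f,u,v)@Rm
    return o+d*((z-o[2])/d[...,2])[...,None]
E
python3 - <<'E'
from h import *
s=observe(); print(s)
for n in ['scene','top','wrist']:
    snap(n,n+'0'); print(n,camera_model(n))
E
```

```text
pics
{'clock': 0.0, 'joint_positions': array([-1.44280726e+00,  2.59373149e-01,  1.53610122e+00, -1.84945613e-05,
        1.34799422e+00, -2.02809333e-01]), 'joint_vel': array([ 2.34199361e-04,  8.20659386e-04, -1.23876293e-03, -9.44111520e-04,
       -8.70241368e-05, -1.17033140e-03]), 'joint_torque': array([ 1.04768616e-03, -4.46028185e+01, -2.90566206e+01, -2.28404924e-04,
        1.17633035e-02, -2.37104263e-05]), 'position': array([ 0.1785841 , -0.51966124,  0.24445117]), 'ee_rot': array([-3.09686765e+00, -5.16948558e-01, -8.18550893e-05]), 'force': array([ 0.42827971, -0.04143534,  0.14621528]), 'ft_torque': array([-0.02079891, -0.04362563,  0.02607999]), 'finger_gap': 0.08555080807526684}
scene {'vertical_fov': 54.94785870635155, 'cx': 274.8252006129621, 'cy': 209.1759668421462, 'k1': -0.012433084724311583, 'rvec': array([ 2.11720302,  1.28699272, -0.48796243]), 'tvec': array([-0.19587069, -0.30187002,  1.44745193])}
top {'vertical_fov': 54.34173636763747, 'cx': 270.7978496373886, 'cy': 217.15310997128324, 'k1': -0.022580396492294184, 'rvec': array([ 2.13986289, -2.15931941,  0.15496135]), 'tvec': array([-0.07479471,  0.54990648,  1.20217809])}
wrist {'vertical_fov': 60.0744211527458, 'cx': 273.34754287064646, 'cy': 211.74562919056675, 'k1': -0.03276329631177961, 'rvec': array([-2.37126662,  1.69262734,  0.23222379]), 'tvec': array([-0.5497578 , -0.03496559,  0.37841471])}
```

View pics/scene0.png

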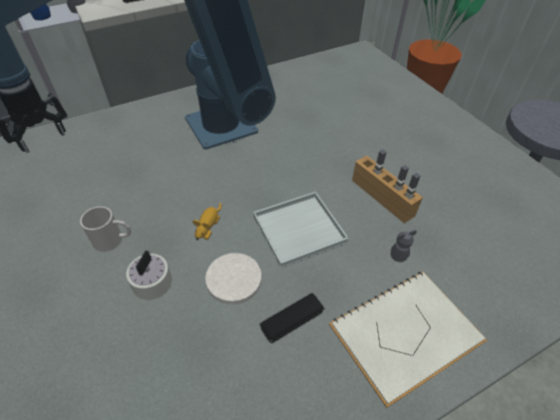

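View pics/top0.png

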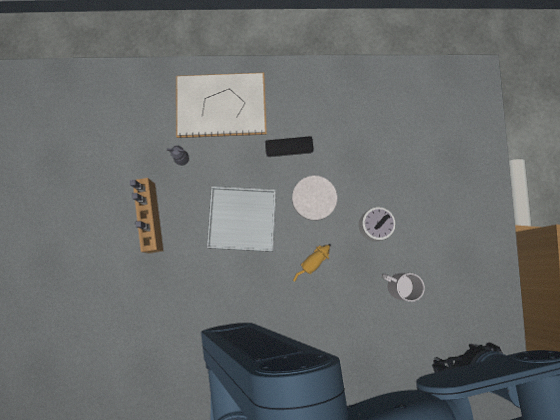

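View pics/wrist0.png

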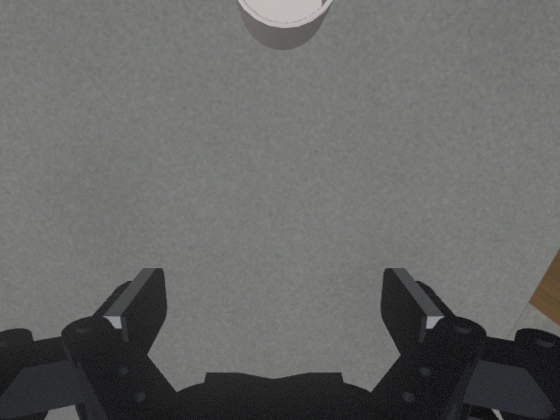

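The top view shows three markers standing in the holder (about (137,184), (139,198), (144,226)), the tray at (241,218), plinth (315,197), timer (379,223), mouse (315,260), mug (406,287), bear (179,155) and case (289,147). I'll enlarge it to read positions.

Run:
```python
import cv2,numpy as np
im=cv2.imread('pics/top0.png')
def crop(x0,y0,x1,y1,k,fn):
    c=cv2.resize(im[y0:y1,x0:x1],None,fx=k,fy=k,interpolation=cv2.INTER_CUBIC)
    for x in range((x0+9)//10*10,x1,10): cv2.putText(c,str(x),((x-x0)*k,8),0,.3,(0,255,255)); cv2.line(c,((x-x0)*k,10),((x-x0)*k,14),(0,255,255))
    for y in range((y0+9)//10*10,y1,10): cv2.putText(c,str(y),(0,(y-y0)*k),0,.3,(0,255,255)); 
    cv2.imwrite('pics/'+fn+'.png',c)
crop(120,170,280,262,5,'c_hold'); crop(280,165,430,305,4,'c_right')
```

```text
(no output)
```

View pics/c_hold.png

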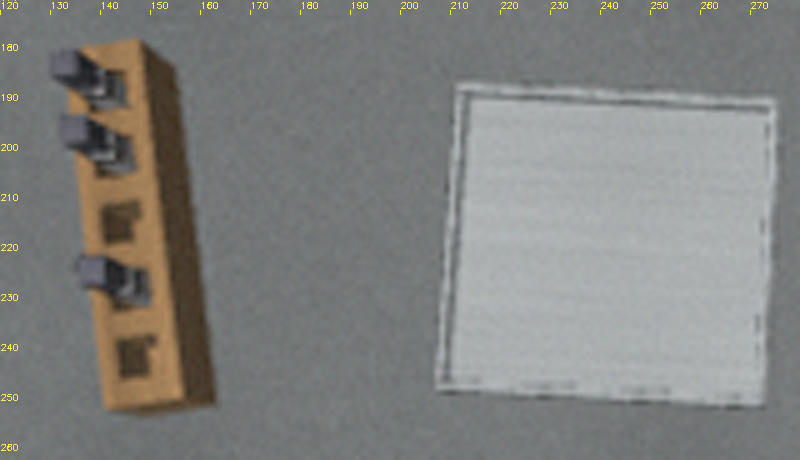

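View pics/c_right.png

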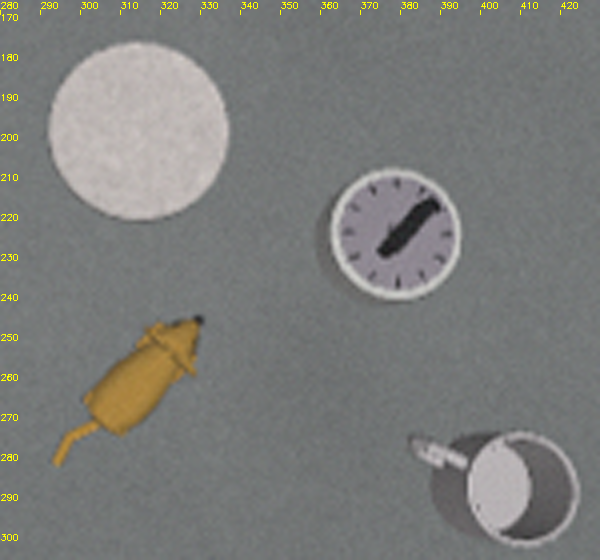

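Run:
```python
from h import *
m,f=cam('top'); d=np.load('pics/top0.npy')
def P(n,L,z):
    L=np.array(L,float); w=atz(m,f,L[:,0],L[:,1],z); print(n,np.round(w*1000,1)[:,:2].tolist()); return w
h=P('holder NE SE SW',[(148.4,178),(156.6,250),(141,252)],.08)
c=(h[0]+h[2])/2; print('holder c',c, 'xaxis ang', np.degrees(np.arctan2(*(h[0]-h[1])[[1,0]])))
P('wells',[(143.8,214.8),(147,241)],.08)
P('caps',[(133.6,183.2),(136,196.4),(139.4,224)],.155)
t=P('tray NW NE SE SW',[(211.5,187),(275,190),(273,251),(207.5,248)],.025); print(t.mean(0))
P('plinth LRTB',[(292.2,197.5),(337,197.5),(314.5,175.5),(314.5,220)],.02)
P('timer LRTB',[(362.8,223.5),(395.2,223.5),(379,207),(379,239.8)],.06)
P('key ends',[(375.5,228),(388.5,214.8)],.106)
P('mouse nose rump tail',[(329.5,245.3),(305.5,269.5),(294,281)],.03)
# depth blobs
u,v=np.meshgrid(np.arange(560),np.arange(420)); W=world(m,f,u,v,d)
def blob(n,box,z0,z1):
    s=np.s_[box[1]:box[3],box[0]:box[2]]; w=W[s].reshape(-1,3); k=(w[:,2]>z0)&(w[:,2]<z1); w=w[k]
    r=cv2.minAreaRect((w[:,:2]*1000).astype(np.float32)); print(n,len(w),w.mean(0).round(4),w[:,2].max().round(3),r)
blob('table',(100,300,180,400),-1,1)
blob('caps1',(125,175,160,191),.13,.18);blob('caps2',(125,191,160,205),.13,.18);blob('caps3',(125,215,160,235),.13,.18)
blob('holder',(125,170,165,262),.07,.09)
blob('mouse',(285,240,345,290),.028,.1);blob('mouse',(285,240,345,290),.012,.1)
blob('key',(360,205,400,245),.085,.13)
blob('timer',(355,200,400,245),.05,.07)
blob('plinth',(285,170,340,225),.012,.03)
blob('mug',(380,265,430,305),.01,.2);blob('bear',(160,140,200,170),.02,.2);blob('case',(260,130,320,160),.02,.2)
blob('tray',(200,180,280,260),.015,.04)
```

```text
holder NE SE SW [[664.3, 283.7], [450.0, 252.7], [444.6, 298.0]]
holder c [0.55446815 0.29083785 0.08      ] xaxis ang 8.215997686849729
wells [[553.7, 293.5], [476.4, 281.5]]
caps [[631.6, 301.9], [594.2, 293.7], [517.0, 281.5]]
tray NW NE SE SW [[647.3, 103.2], [636.0, -93.6], [447.4, -85.5], [458.3, 113.2]]
[0.547256   0.00932131 0.025     ]
plinth LRTB [[612.9, -146.8], [611.7, -285.9], [682.3, -217.7], [541.8, -214.3]]
timer LRTB [[524.7, -353.7], [523.8, -450.6], [574.1, -404.4], [475.5, -399.9]]
key ends [[505.7, -379.0], [543.5, -418.3]]
mouse nose rump tail [[462.8, -256.8], [390.8, -182.6], [356.9, -147.4]]
table 7960 [1.574e-01 3.182e-01 3.000e-04] 0.01 ((158.47706604003906, 321.2116394042969), (294.1278076171875, 247.1177520751953), 0.7689032554626465)
caps1 58 [0.6328 0.3027 0.149 ] 0.16 ((633.8793334960938, 304.6441345214844), (15.596038818359375, 16.773242950439453), 1.849345326423645)
caps2 59 [0.5954 0.2957 0.1492] 0.16 ((596.5068359375, 297.0361633300781), (16.802003860473633, 16.995954513549805), 5.7960710525512695)
caps3 53 [0.5168 0.282  0.1503] 0.158 ((517.79302
[... 806 characters left out ...]
linth 1559 [ 0.6117 -0.2144  0.0204] 0.03 ((612.627197265625, -214.69595336914062), (137.47816467285156, 136.82916259765625), 87.61212158203125)
mug 640 [ 0.3403 -0.4708  0.0627] 0.102 ((338.2226257324219, -460.4193115234375), (77.60566711425781, 104.27246856689453), 5.369288921356201)
bear 260 [0.7387 0.1993 0.067 ] 0.103 ((743.0325317382812, 202.59530639648438), (41.69285202026367, 47.49647521972656), 26.95446014404297)
case 757 [ 0.7744 -0.1372  0.0331] 0.041 ((776.48388671875, -138.12005615234375), (51.72959518432617, 150.18846130371094), 5.671390056610107)
tray 465 [0.5522 0.0156 0.0242] 0.032 ((548.4281616210938, 11.378715515136719), (200.3633575439453, 190.4609375), 86.38983917236328)
```

```bash
cat >> h.py <<'E'
def ori(az,tilt=0,roll=0):
    a=np.radians(az); x=np.array([np.cos(a),np.sin(a),0]); z=np.array([0,0,-1.]); y=np.cross(z,x)
    return R.from_matrix(np.stack([x,y,z],1))*R.from_rotvec([0,np.radians(tilt),0])*R.from_rotvec([0,0,np.radians(roll)])
def plan(wps):
    """wps: list of (pos, R, nrows)"""
    s=observe(); p=s['position'].copy(); r=R.from_rotvec(s['ee_rot'])
    print('t',round(s['clock'],2),'p',p.round(4),'F',s['force'].round(1),'T',s['ft_torque'].round(2),'gap',round(s['finger_gap'],4),'q',s['joint_positions'].round(2))
    for P,Q,n in wps:
        P=np.array(P); dr=(r.inv()*Q).as_rotvec()/n; dp=(P-p)/n
        out=[]
        print('->',P.round(4),n,'rows rot',dr.round(3).tolist())
        for k in range(n):
            rk=r*R.from_rotvec(dr*k); out.append((rk.inv().apply(dp)*1000).round(1).tolist())
        if np.abs(dr).max()<.003: print('   lin each',out[0])
        else:
            for i in range(0,n,5): print('   ',out[i:i+5])
        p=P; r=Q
def cmd_at(grasp,Q,ahead=.004): # TCP so that grasp lies 'ahead' of TCP
    return np.array(grasp)-Q.as_matrix()[:,2]*ahead
E
python3 - <<'E'
from h import *
Q=ori(8.5,45)
g=cmd_at([.517,.2835,.125],Q); print(g)
pre=g-Q.as_matrix()[:,2]*.10
plan([([.42,-.1,.32],ori(8.5,0),10),(pre,Q,10),(g,Q,5)])
E
```

```text
[0.51420264 0.28308193 0.12782843]
t 0.15 p [ 0.1786 -0.5198  0.2447] F [-0.7 -0.  -1. ] T [ 0.02  0.03 -0.  ] gap 0.0856 q [-1.44  0.26  1.54  0.    1.35 -0.2 ]
-> [ 0.42 -0.1   0.32] 10 rows rot [-0.0, -0.0, 0.018]
    [[36.5, -31.9, -7.5], [35.9, -32.5, -7.5], [35.3, -33.2, -7.5], [34.7, -33.8, -7.5], [34.0, -34.4, -7.5]]
    [[33.4, -35.1, -7.5], [32.8, -35.7, -7.5], [32.1, -36.3, -7.5], [31.4, -36.8, -7.5], [30.8, -37.4, -7.5]]
-> [0.4443 0.2726 0.1985] 10 rows rot [-0.0, 0.079, 0.0]
    [[7.9, -36.5, 12.1], [6.9, -36.5, 12.7], [5.9, -36.5, 13.2], [4.9, -36.5, 13.7], [3.8, -36.5, 14.0]]
    [[2.7, -36.5, 14.2], [1.5, -36.5, 14.4], [0.4, -36.5, 14.5], [-0.7, -36.5, 14.5], [-1.9, -36.5, 14.4]]
-> [0.5142 0.2831 0.1278] 5 rows rot [0.0, 0.0, 0.0]
   lin each [-0.0, 0.0, 20.0]
```

play_rows --linear '[[36.5, -32, -7.5], [36, -32.5, -7.5], [35.5, -33, -7.5], [34.5, -34, -7.5], [34, -34.5, -7.5]]' --rotation '[[0, 0, 0.018], [0, 0, 0.018], [0, 0, 0.018], [0, 0, 0.018], [0, 0, 0.018]]' --hand '[1, 1, 1, 1, 1]'

```text
clock: 0.78
position: [0.2998, -0.3084, 0.2829]
ee_rot: [-3.119, -0.376, -0.0]
force: [0.3, -0.7, 0.3]
finger_gap: 0.0854
```

play_rows --linear '[[33.5, -35, -7.5], [33, -35.5, -7.5], [32, -36, -7.5], [31.5, -37, -7.5], [31, -37.5, -7.5]]' --rotation '[[0, 0, 0.018], [0, 0, 0.018], [0, 0, 0.018], [0, 0, 0.018], [0, 0, 0.018]]' --hand '[1, 1, 1, 1, 1]'

```text
clock: 1.4
position: [0.4207, -0.0984, 0.3205]
ee_rot: [3.133, 0.236, 0.0]
force: [0.6, -0.3, -0.0]
finger_gap: 0.0855
```

play_rows --linear '[[8, -36.5, 12], [7, -36.5, 12.5], [6, -36.5, 13], [5, -36.5, 13.5], [4, -36.5, 14]]' --rotation '[[0, 0.079, 0], [0, 0.079, 0], [0, 0.079, 0], [0, 0.079, 0], [0, 0.079, 0]]' --hand '[1, 1, 1, 1, 1]'

```text
clock: 2.02
position: [0.4322, 0.0876, 0.2602]
ee_rot: [-3.042, -0.229, -0.613]
force: [0.1, 0.2, 0.0]
finger_gap: 0.0855
```

play_rows --linear '[[2.5, -36.5, 14], [1.5, -36.5, 14.5], [0.5, -36.5, 14.5], [-0.5, -36.5, 14.5], [-2, -36.5, 14.5]]' --rotation '[[0, 0.079, 0], [0, 0.079, 0], [0, 0.079, 0], [0, 0.079, 0], [0, 0.079, 0]]' --hand '[1, 1, 1, 1, 1]'

```text
clock: 2.65
position: [0.4437, 0.2282, 0.2091]
ee_rot: [-2.916, -0.199, -1.085]
force: [1.3, -1.2, 0.7]
finger_gap: 0.0851
```

Run:
```python
from h import *
Q=ori(8.5,45)
g=cmd_at([.517,.2835,.125],Q); print(g)
pre=g-Q.as_matrix()[:,2]*.10
plan([(pre,Q,1),(g,Q,5)])
snap('wrist','w1')
```

```text
[0.51420264 0.28308193 0.12782843]
t 2.65 p [0.4437 0.2282 0.2091] F [ 1.3 -1.2  0.7] T [-0.03  0.25 -0.02] gap 0.0851 q [ 0.37 -0.07  2.23 -0.56  0.33  2.27]
-> [0.4443 0.2726 0.1985] 1 rows rot [0.029, 0.075, 0.0]
    [[-1.6, -44.2, 11.4]]
-> [0.5142 0.2831 0.1278] 5 rows rot [0.0, 0.0, 0.0]
   lin each [-0.0, 0.0, 20.0]
```

View pics/w1.png

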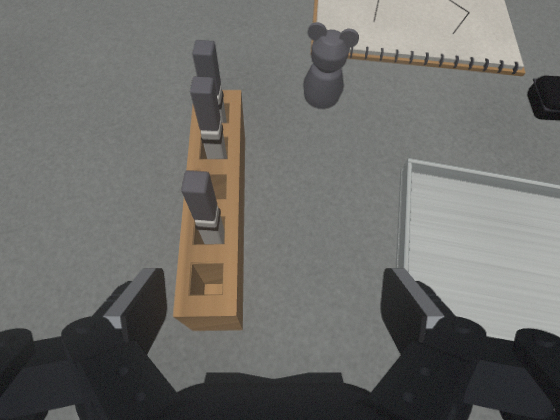

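The wrist view shows the marker nearest me standing upright at (200,205), the other two behind it and an empty well at (212,290).

Run:
```python
from h import *
Q=ori(8.5,45)
g=cmd_at([.517,.2835,.125],Q)
pre=g-Q.as_matrix()[:,2]*.05
plan([(pre,Q,5),(g,Q,3)])
m,f=cam('wrist')
for c in [(197,183,.155),(204,89,.155),(205,50,.155)]: print(atz(m,f,np.array([c[0]]),np.array([c[1]]),c[2]).round(4))
d=np.load('pics/w1.npy'); u,v=np.meshgrid(np.arange(560),np.arange(420)); W=world(m,f,u,v,d)
for b in [(180,165,220,222),(188,72,222,134),(188,36,222,74)]:
    w=W[b[1]:b[3],b[0]:b[2]].reshape(-1,3); w=w[(w[:,2]>.12)&(w[:,2]<.17)]; t=w[w[:,2]>.15]; print(len(w),w.mean(0).round(4),t.mean(0).round(4),w[:,2].max().round(3), cv2.minAreaRect((t[:,:2]*1000).astype(np.float32)))
```

```text
t 2.7 p [0.4436 0.2283 0.2083] F [ 0.2 -1.8 -0.6] T [-0.11  0.32 -0.02] gap 0.0854 q [ 0.37 -0.07  2.24 -0.57  0.33  2.29]
-> [0.4792 0.2779 0.1632] 5 rows rot [0.006, 0.015, -0.001]
    [[0.5, -9.1, 12.1], [0.4, -9.1, 12.2], [0.2, -9.0, 12.2], [0.0, -8.9, 12.3], [-0.2, -8.8, 12.3]]
-> [0.5142 0.2831 0.1278] 3 rows rot [0.0, 0.0, 0.0]
   lin each [-0.0, -0.0, 16.7]
[[0.5153 0.2829 0.155 ]]
[[0.5907 0.2944 0.155 ]]
[[0.629  0.3018 0.155 ]]
1248 [0.5141 0.2833 0.1448] [0.5164 0.2844 0.1537] 0.156 ((517.1080932617188, 284.82373046875), (16.32880401611328, 16.226810455322266), 3.9715592861175537)
1275 [0.5962 0.2968 0.1412] [0.5945 0.2971 0.1535] 0.155 ((595.9173583984375, 297.6607971191406), (16.867685317993164, 16.385578155517578), 2.6771512031555176)
760 [0.63   0.3032 0.1469] [0.632  0.3039 0.1533] 0.155 ((633.3135375976562, 304.1307373046875), (15.575580596923828, 16.22945785522461), 88.91319274902344)
```

play_rows --linear '[[0.5, -9.2, 12], [0.5, -9.2, 12], [0, -9.2, 12], [0, -9.2, 12], [0, -9.2, 12]]' --rotation '[[0.006, 0.015, 0], [0.006, 0.015, 0], [0.006, 0.015, 0], [0.006, 0.015, 0], [0.006, 0.015, 0]]' --hand '[1, 1, 1, 1, 1]'

```text
clock: 3.32
position: [0.4804, 0.2769, 0.1745]
ee_rot: [-2.855, -0.213, -1.153]
force: [0.0, 0.2, 0.5]
finger_gap: 0.0852
```

Run:
```python
from h import *
Q=ori(7,45)
g=cmd_at([.517,.2842,.125],Q)
plan([(g,Q,5)])
```

```text
t 3.33 p [0.4804 0.2769 0.1745] F [0.  0.2 0.5] T [-0.04  0.34 -0.02] gap 0.0852 q [ 0.45  0.11  2.21 -1.22  0.22  3.  ]
-> [0.5142 0.2839 0.1278] 5 rows rot [-0.004, 0.004, 0.004]
    [[-1.5, -0.4, 11.5], [-1.6, -0.4, 11.5], [-1.6, -0.4, 11.5], [-1.7, -0.5, 11.5], [-1.7, -0.5, 11.5]]
```

The 45° pose runs into wrist limits, with q4 and q5 both at their stops. I'll grip at a milder forward tilt and lay the markers with a backward tilt instead.

Run:
```python
from h import *
Q=ori(7,22)
g=cmd_at([.517,.2842,.122],Q)
s=observe(); z=R.from_rotvec(s['ee_rot']).as_matrix()[:,2]
up=s['position']-z*.03+np.array([-.01,0,.05])
pre=g-Q.as_matrix()[:,2]*.06
plan([(up,ori(8,35),5),(pre,Q,5),(g,Q,5)])
```

```text
t 3.33 p [0.4804 0.2769 0.1745] F [0.  0.2 0.5] T [-0.04  0.34 -0.02] gap 0.0852 q [ 0.45  0.11  2.21 -1.22  0.22  3.  ]
-> [0.4498 0.2738 0.246 ] 5 rows rot [-0.001, -0.031, 0.001]
    [[5.5, -0.3, -14.6], [5.1, -0.3, -14.7], [4.6, -0.3, -14.9], [4.1, -0.3, -15.0], [3.7, -0.3, -15.1]]
-> [0.4932 0.2813 0.1813] 5 rows rot [-0.002, -0.045, 0.003]
    [[-0.2, -0.3, 15.6], [0.5, -0.3, 15.6], [1.2, -0.3, 15.6], [1.9, -0.4, 15.5], [2.6, -0.4, 15.4]]
-> [0.5155 0.284  0.1257] 5 rows rot [0.0, 0.0, 0.0]
   lin each [-0.0, 0.0, 12.0]
```

play_rows --linear '[[5.5, 0, -15], [5, 0, -15], [4.5, 0, -15], [4, 0, -15], [4, 0, -15]]' --rotation '[[0, -0.035, 0], [0, -0.035, 0], [0, -0.035, 0], [0, -0.035, 0], [0, -0.035, 0]]' --hand '[1, 1, 1, 1, 1]'

```text
clock: 3.95
position: [0.4528, 0.2715, 0.2441]
ee_rot: [-2.951, -0.221, -0.928]
force: [-0.3, -0.8, 0.6]
finger_gap: 0.0853
```

play_rows --linear '[[0, 0, 15], [0.5, 0, 15], [1.5, 0, 15], [2, 0, 15], [3, 0, 15]]' --rotation '[[0, -0.045, 0], [0, -0.045, 0], [0, -0.045, 0], [0, -0.045, 0], [0, -0.045, 0]]' --hand '[1, 1, 1, 1, 1]'

```text
clock: 4.58
position: [0.4966, 0.2776, 0.1813]
ee_rot: [-3.051, -0.229, -0.593]
force: [-0.0, 0.6, 0.4]
finger_gap: 0.0855
```

Run:
```python
from h import *
Q=ori(7,22)
g=cmd_at([.517,.2842,.122],Q)
plan([(g,Q,5)])
snap('wrist','w2')
```

```text
t 4.58 p [0.4966 0.2776 0.1813] F [-0.   0.6  0.4] T [-0.06  0.15  0.05] gap 0.0855 q [ 0.36  0.17  1.89 -0.13  0.71  1.87]
-> [0.5155 0.284  0.1257] 5 rows rot [-0.001, 0.0, 0.005]
    [[-0.5, -0.7, 11.8], [-0.5, -0.8, 11.8], [-0.5, -0.8, 11.8], [-0.5, -0.8, 11.8], [-0.5, -0.8, 11.8]]
```

View pics/w2.png

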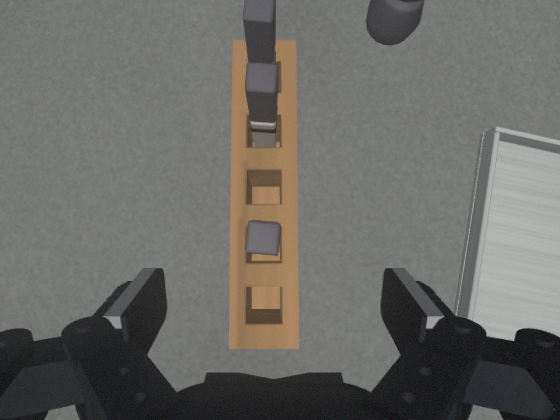

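The jaws are aligned with the holder, and the near marker's cap at (263,236) sits between the finger planes. I'll descend and close.

play_rows --linear '[[-0.5, -0.8, 12], [-0.5, -0.8, 12], [-0.5, -0.8, 12], [-0.5, -0.8, 12], [-0.5, -0.8, 11]]' --rotation '[[0, 0, 0.008], [0, 0, 0.008], [0, 0, 0.008], [0, 0, 0.008], [0, 0, 0.008]]' --hand '[1, 1, 1, 1, 1]'

```text
clock: 5.25
position: [0.5149, 0.2842, 0.1244]
ee_rot: [-3.048, -0.159, -0.591]
force: [-0.0, -1.0, -0.4]
finger_gap: 0.0856
```

play_rows --linear '[[0, 0, 0], [0, 0, 0], [0, 0, 0], [0, 0, 0], [0, 0, 0]]' --rotation '[[0, 0, 0], [0, 0, 0], [0, 0, 0], [0, 0, 0], [0, 0, 0]]' --hand '[-1, -1, -1, -1, -1]'

```text
clock: 5.88
position: [0.5151, 0.2842, 0.1258]
ee_rot: [-3.047, -0.159, -0.593]
force: [-0.6, -0.4, 2.9]
finger_gap: 0.0156
```

Run:
```python
from h import *
s=observe(); Q=R.from_rotvec(s['ee_rot'])
p=s['position']
plan([(p+[0,0,.11],Q,5)])
```

```text
t 5.88 p [0.5151 0.2842 0.1258] F [-0.6 -0.4  2.9] T [-0.1   0.18  0.01] gap 0.0156 q [ 0.36  0.27  1.91 -0.15  0.58  1.94]
-> [0.5151 0.2842 0.2358] 5 rows rot [0.0, 0.0, 0.0]
   lin each [8.3, -0.3, -20.4]
```

play_rows --linear '[[9.5, 0, -23], [9.5, 0, -23], [9.5, 0, -23], [9.5, 0, -23], [9.5, 0, -23]]' --rotation '[[0, 0, 0], [0, 0, 0], [0, 0, 0], [0, 0, 0], [0, 0, 0]]' --hand '[-1, -1, -1, -1, -1]'

```text
clock: 6.5
position: [0.5156, 0.2825, 0.2504]
ee_rot: [-3.048, -0.159, -0.591]
force: [-0.1, 1.1, -0.2]
finger_gap: 0.0154
```

```bash
cat >> h.py <<'E'
TC=np.array([.548,.0105,0]); TA=-3.6
def tray(x,y,z): return TC+R.from_euler('z',TA,degrees=True).apply([x,y,z])
E
python3 - <<'E'
from h import *
Q=ori(TA,-53)
rel=cmd_at(tray(.036,.055,.046),Q)
plan([(rel+[0,0,.09],Q,10),(rel,Q,4)])
E
```

```text
t 6.5 p [0.5156 0.2825 0.2504] F [-0.1  1.1 -0.2] T [ 0.01  0.24 -0.01] gap 0.0154 q [ 0.36  0.13  1.75 -0.11  0.89  1.88]
-> [0.5906 0.0629 0.1384] 10 rows rot [0.004, -0.13, 0.018]
    [[0.7, 22.8, 12.0], [2.6, 22.8, 11.7], [4.5, 22.8, 11.2], [6.3, 22.7, 10.4], [8.0, 22.6, 9.4]]
    [[9.6, 22.5, 8.1], [11.0, 22.3, 6.7], [12.1, 22.1, 5.1], [13.1, 21.9, 3.4], [13.8, 21.7, 1.6]]
-> [0.5906 0.0629 0.0484] 4 rows rot [0.0, 0.0, 0.0]
   lin each [18.0, 0.0, 13.5]
```

play_rows --linear '[[0.5, 23, 12], [2.5, 23, 11.5], [4.5, 23, 11], [6.5, 22.5, 10.5], [8, 22.5, 9.5]]' --rotation '[[0.004, -0.13, 0.018], [0.004, -0.13, 0.018], [0.004, -0.13, 0.018], [0.004, -0.13, 0.018], [0.004, -0.13, 0.018]]' --hand '[-1, -1, -1, -1, -1]'

```text
clock: 7.12
position: [0.5538, 0.1717, 0.1938]
ee_rot: [-3.078, -0.037, 0.421]
force: [0.4, 0.6, -0.7]
finger_gap: 0.0153
```

play_rows --linear '[[9.5, 22.5, 8], [11, 22.5, 6.5], [12, 22, 5], [13, 22, 3.5], [14, 22, 1.5]]' --rotation '[[0.004, -0.13, 0.018], [0.004, -0.13, 0.018], [0.004, -0.13, 0.018], [0.004, -0.13, 0.018], [0.004, -0.13, 0.018]]' --hand '[-1, -1, -1, -1, -1]'

```text
clock: 7.75
position: [0.5914, 0.0616, 0.1375]
ee_rot: [-2.782, 0.088, 1.385]
force: [0.6, 0.1, -0.4]
finger_gap: 0.0151
```

Run:
```python
from h import *
Q=ori(TA,-53)
rel=cmd_at(tray(.036,.055,.046),Q)
plan([(rel,Q,5)])
snap('wrist','w3'); snap('scene','s3')
a=cv2.imread('pics/s3.png');b=cv2.imread('pics/w3.png')
cv2.imwrite('pics/j3.png',np.hstack([cv2.resize(a[130:350,150:450],(400,293)),cv2.resize(b,(391,293))]))
```

```text
t 7.75 p [0.5914 0.0616 0.1375] F [ 0.6  0.1 -0.4] T [-0.03 -0.48  0.04] gap 0.0151 q [-0.08  1.02  0.78 -0.01  2.26  1.55]
-> [0.5906 0.0629 0.0484] 5 rows rot [-0.001, -0.0, 0.0]
   lin each [14.1, -0.2, 10.9]
```

View pics/j3.png

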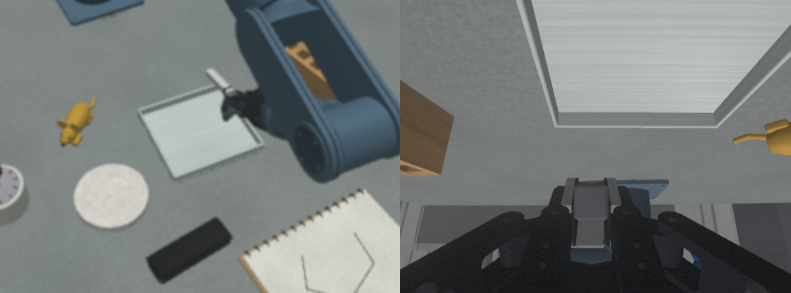

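Marker held firmly, foot towards the robot, over the left part of the tray. Lowering and releasing.

play_rows --linear '[[14, 0, 11], [14, 0, 11], [14, 0, 11], [14, 0, 11], [14, 0, 11]]' --rotation '[[0, 0, 0], [0, 0, 0], [0, 0, 0], [0, 0, 0], [0, 0, 0]]' --hand '[-1, -1, -1, -1, -1]'

```text
clock: 8.48
position: [0.5894, 0.0631, 0.0483]
ee_rot: [-2.785, 0.087, 1.379]
force: [-0.1, 0.1, -0.2]
finger_gap: 0.0154
```

play_rows --linear '[[0, 0, 0], [0, 0, 0], [0, 0, 0], [0, 0, 0], [0, 0, 0]]' --rotation '[[0, 0, 0], [0, 0, 0], [0, 0, 0], [0, 0, 0], [0, 0, 0]]' --hand '[-1, -0.1, -0.1, -0.1, -0.1]'

```text
clock: 9.1
position: [0.5897, 0.0628, 0.0493]
ee_rot: [-2.785, 0.087, 1.379]
force: [0.4, 0.3, -0.2]
finger_gap: 0.0389
```

play_rows --linear '[[-8, 0, -16], [-14, 0, -26], [-14, 0, -26], [-14, 0, -26], [-14, 0, -26]]' --rotation '[[0, 0, 0], [0, 0.1, 0], [0, 0.1, 0], [0, 0.1, 0], [0, 0.1, 0]]' --hand '[-0.1, -0.1, 0, 0, 0]'

```text
clock: 9.72
position: [0.6297, 0.0596, 0.1791]
ee_rot: [-3.016, 0.096, 0.797]
force: [1.1, 0.4, 0.3]
finger_gap: 0.0429
```

Run:
```python
from h import *
Q=ori(8.5,22)
g=cmd_at([.5957,.2972,.122],Q)
pre=g-Q.as_matrix()[:,2]*.10
plan([(pre,Q,10),(g,Q,5)])
p,d=snap('scene','s4'); cv2.imwrite('pics/s4c.png',cv2.resize(p[150:300,200:400,::-1],None,fx=3,fy=3))
```

```text
t 9.72 p [0.6297 0.0596 0.1791] F [1.1 0.4 0.3] T [-0.08 -0.22 -0.01] gap 0.0429 q [-0.08  0.79  0.93 -0.    1.94  1.55]
-> [0.5572 0.2914 0.2184] 10 rows rot [-0.002, 0.09, -0.022]
    [[-9.5, -22.7, 1.0], [-9.0, -22.9, 0.1], [-8.5, -23.1, -0.7], [-7.9, -23.3, -1.5], [-7.2, -23.4, -2.2]]
    [[-6.5, -23.6, -2.9], [-5.7, -23.7, -3.5], [-4.8, -23.8, -4.0], [-3.9, -23.9, -4.4], [-3.0, -24.0, -4.8]]
-> [0.5942 0.297  0.1257] 5 rows rot [0.0, 0.0, 0.0]
   lin each [-0.0, 0.0, 20.0]
```

View pics/s4c.png

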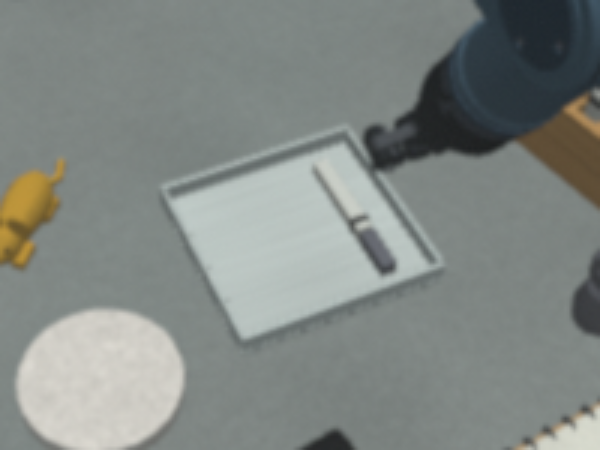

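The first marker lies flat in the tray's left part. Going for the second.

play_rows --linear '[[-9.5, -23, 0], [-9, -23, 0], [-8.5, -23, -1], [-8, -23, -1.5], [-7, -23.5, -2]]' --rotation '[[0, 0.09, -0.022], [0, 0.09, -0.022], [0, 0.09, -0.022], [0, 0.09, -0.022], [0, 0.09, -0.022]]' --hand '[1, 1, 1, 1, 1]'

```text
clock: 10.4
position: [0.5937, 0.1765, 0.1995]
ee_rot: [-3.104, -0.064, 0.102]
force: [0.7, -1.1, 0.7]
finger_gap: 0.0853
```

play_rows --linear '[[-6.5, -23.5, -3], [-5.5, -23.5, -3.5], [-5, -24, -4], [-4, -24, -4.5], [-3, -24, -5]]' --rotation '[[0, 0.09, -0.022], [0, 0.09, -0.022], [0, 0.09, -0.022], [0, 0.09, -0.022], [0, 0.09, -0.022]]' --hand '[1, 1, 1, 1, 1]'

```text
clock: 11.02
position: [0.5573, 0.2922, 0.2211]
ee_rot: [-3.029, -0.219, -0.593]
force: [0.4, -0.3, -0.8]
finger_gap: 0.0853
```

Run:
```python
from h import *
Q=ori(8.5,22)
g=cmd_at([.5957,.2972,.122],Q)
plan([(g,Q,5)])
snap('wrist','w4')
```

```text
t 11.03 p [0.5573 0.2922 0.2211] F [ 0.4 -0.3 -0.8] T [-0.06  0.18  0.02] gap 0.0853 q [ 0.34  0.22  1.71 -0.07  0.83  1.8 ]
-> [0.5942 0.297  0.1257] 5 rows rot [-0.003, -0.001, -0.001]
    [[-0.3, 0.5, 20.5], [-0.3, 0.4, 20.5], [-0.3, 0.4, 20.5], [-0.3, 0.3, 20.5], [-0.3, 0.2, 20.5]]
```

View pics/w4.png

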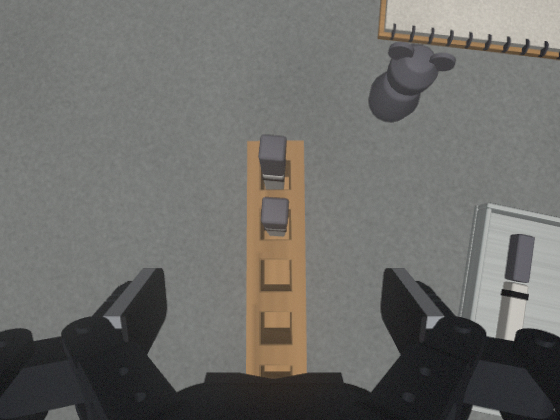

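The second marker's cap at (275,212) is centred between the fingers and the third is behind it at (272,155), clear of the fingers.

play_rows --linear '[[-0.3, 0.4, 20.5], [-0.3, 0.4, 20.5], [-0.3, 0.4, 20.5], [-0.3, 0.4, 20.5], [-0.3, 0, 19]]' --rotation '[[0, 0, 0], [0, 0, 0], [0, 0, 0], [0, 0, 0], [0, 0, 0]]' --hand '[1, 1, 1, 1, 1]'

```text
clock: 11.7
position: [0.5942, 0.2968, 0.1256]
ee_rot: [-3.031, -0.218, -0.588]
force: [-0.1, -0.9, 0.2]
finger_gap: 0.0854
```

play_rows --linear '[[0, 0, 0], [0, 0, 0], [0, 0, 0], [0, 0, 0], [0, 0, 0]]' --rotation '[[0, 0, 0], [0, 0, 0], [0, 0, 0], [0, 0, 0], [0, 0, 0]]' --hand '[-1, -1, -1, -1, -1]'

```text
clock: 12.32
position: [0.5944, 0.2972, 0.1276]
ee_rot: [-3.03, -0.218, -0.591]
force: [-1.0, -0.4, 4.1]
finger_gap: 0.0155
```

play_rows --linear '[[9.5, 0, -23], [9.5, 0, -23], [9.5, 0, -23], [9.5, 0, -23], [9.5, 0, -23]]' --rotation '[[0, 0, 0], [0, 0, 0], [0, 0, 0], [0, 0, 0], [0, 0, 0]]' --hand '[-1, -1, -1, -1, -1]'

```text
clock: 12.95
position: [0.5948, 0.2948, 0.2516]
ee_rot: [-3.031, -0.218, -0.588]
force: [0.1, -0.1, -0.8]
finger_gap: 0.0151
```

Run:
```python
from h import *
Q=ori(TA,-53)
rel=cmd_at(tray(.036,.0,.046),Q)
plan([(rel+[0,0,.07],Q,10),(rel,Q,5)])
```

```text
t 12.95 p [0.5948 0.2948 0.2516] F [ 0.1 -0.1 -0.8] T [-0.06  0.21 -0.05] gap 0.0151 q [ 0.32  0.26  1.58 -0.06  0.92  1.77]
-> [0.5871 0.008  0.1184] 10 rows rot [0.004, -0.13, 0.022]
    [[-9.4, 28.5, 10.0], [-7.4, 28.7, 11.0], [-5.3, 28.9, 11.7], [-3.1, 29.1, 12.1], [-0.8, 29.2, 12.2]]
    [[1.4, 29.2, 12.1], [3.6, 29.2, 11.6], [5.7, 29.1, 10.9], [7.7, 29.0, 9.9], [9.6, 28.9, 8.7]]
-> [0.5871 0.008  0.0484] 5 rows rot [0.0, 0.0, 0.0]
   lin each [11.2, 0.0, 8.4]
```

play_rows --linear '[[-9.5, 28.5, 10], [-7.5, 28.5, 11], [-5.5, 29, 11.5], [-3, 29, 12], [-1, 29, 12]]' --rotation '[[0.004, -0.13, 0.022], [0.004, -0.13, 0.022], [0.004, -0.13, 0.022], [0.004, -0.13, 0.022], [0.004, -0.13, 0.022]]' --hand '[-1, -1, -1, -1, -1]'

```text
clock: 13.58
position: [0.5911, 0.1509, 0.1849]
ee_rot: [-3.073, -0.071, 0.421]
force: [1.1, -0.1, 0.4]
finger_gap: 0.0149
```

play_rows --linear '[[1.5, 29, 12], [3.5, 29, 11.5], [5.5, 29, 11], [7.5, 29, 10], [9.5, 29, 8.5]]' --rotation '[[0.004, -0.13, 0.022], [0.004, -0.13, 0.022], [0.004, -0.13, 0.022], [0.004, -0.13, 0.022], [0.004, -0.13, 0.022]]' --hand '[-1, -1, -1, -1, -1]'

```text
clock: 14.2
position: [0.5875, 0.0079, 0.1183]
ee_rot: [-2.787, 0.084, 1.389]
force: [-0.1, 0.3, -1.4]
finger_gap: 0.0154
```

Run:
```python
from h import *
Q=ori(TA,-53)
rel=cmd_at(tray(.036,.0,.046),Q)
plan([(rel,Q,5)])
snap('wrist','w5')
```

```text
t 14.2 p [0.5875 0.0079 0.1183] F [-0.1  0.3 -1.4] T [ 0.01 -0.48  0.06] gap 0.0154 q [-0.14  1.03  0.82 -0.08  2.22  1.48]
-> [0.5871 0.008  0.0484] 5 rows rot [0.0, -0.0, 0.0]
   lin each [11.1, -0.0, 8.5]
```

View pics/w5.png

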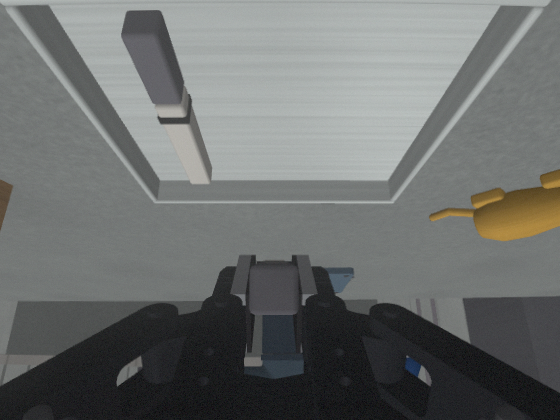

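The second marker is held square, and the first is flat at (165,100). Lower, release, retreat.

play_rows --linear '[[11, 0, 8.5], [11, 0, 8.5], [11, 0, 8.5], [11, 0, 8.5], [11, 0, 8.5]]' --rotation '[[0, 0, 0], [0, 0, 0], [0, 0, 0], [0, 0, 0], [0, 0, 0]]' --hand '[-1, -1, -1, -1, -1]'

```text
clock: 14.88
position: [0.5868, 0.0092, 0.0491]
ee_rot: [-2.79, 0.082, 1.383]
force: [0.7, -0.2, -1.0]
finger_gap: 0.0151
```

play_rows --linear '[[0, 0, 0], [0, 0, 0], [0, 0, 0], [0, 0, 0], [0, 0, 0]]' --rotation '[[0, 0, 0], [0, 0, 0], [0, 0, 0], [0, 0, 0], [0, 0, 0]]' --hand '[-1, -0.1, -0.1, -0.1, -0.1]'

```text
clock: 15.5
position: [0.5867, 0.0087, 0.0494]
ee_rot: [-2.789, 0.084, 1.384]
force: [-0.6, -0.6, -0.4]
finger_gap: 0.0386
```

play_rows --linear '[[-8, 0, -16], [-14, 0, -26], [-14, 0, -26], [-14, 0, -26], [-14, 0, -26]]' --rotation '[[0, 0, 0], [0, 0.1, 0], [0, 0.1, 0], [0, 0.1, 0], [0, 0.1, 0]]' --hand '[-0.1, -0.1, 0, 0, 0]'

```text
clock: 16.12
position: [0.627, 0.0063, 0.1792]
ee_rot: [-3.02, 0.091, 0.8]
force: [0.3, 0.1, -0.6]
finger_gap: 0.0427
```

Run:
```python
from h import *
Q=ori(6,22)
g=cmd_at([.633,.304,.122],Q)
pre=g-Q.as_matrix()[:,2]*.10
plan([(pre,Q,10),(g,Q,5)])
p,d=snap('scene','s5'); cv2.imwrite('pics/s5c.png',cv2.resize(p[150:300,200:400,::-1],None,fx=3,fy=3))
```

```text
t 16.12 p [0.627  0.0063 0.1792] F [ 0.3  0.1 -0.6] T [-0.06 -0.24  0.01] gap 0.0427 q [-0.14  0.78  0.95 -0.04  1.93  1.48]
-> [0.5943 0.2999 0.2184] 10 rows rot [-0.001, 0.09, -0.017]
    [[-6.3, -29.1, -0.9], [-5.7, -29.2, -1.5], [-5.0, -29.3, -2.0], [-4.3, -29.4, -2.5], [-3.6, -29.5, -2.9]]
    [[-2.8, -29.5, -3.2], [-2.0, -29.5, -3.4], [-1.2, -29.6, -3.6], [-0.4, -29.6, -3.7], [0.5, -29.6, -3.7]]
-> [0.6315 0.3038 0.1257] 5 rows rot [0.0, 0.0, 0.0]
   lin each [0.0, -0.0, 20.0]
```

View pics/s5c.png

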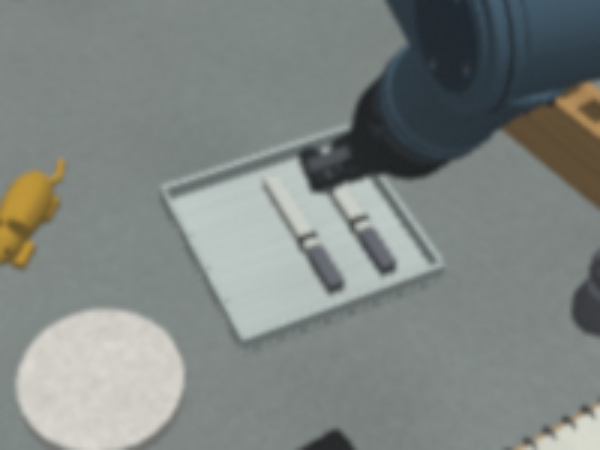

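Two markers lie flat in the tray. Third one next.

play_rows --linear '[[-6.5, -29, -1], [-5.5, -29, -1.5], [-5, -29.5, -2], [-4.5, -29.5, -2.5], [-3.5, -29.5, -3]]' --rotation '[[0, 0.09, -0.017], [0, 0.09, -0.017], [0, 0.09, -0.017], [0, 0.09, -0.017], [0, 0.09, -0.017]]' --hand '[1, 1, 1, 1, 1]'

```text
clock: 16.8
position: [0.6103, 0.1541, 0.1988]
ee_rot: [-3.115, -0.034, 0.106]
force: [-0.1, 0.3, -0.6]
finger_gap: 0.0857
```

play_rows --linear '[[-3, -29.5, -3], [-2, -29.5, -3.5], [-1, -29.5, -3.5], [-0.5, -29.5, -3.5], [0.5, -29.5, -3.5]]' --rotation '[[0, 0.09, -0.017], [0, 0.09, -0.017], [0, 0.09, -0.017], [0, 0.09, -0.017], [0, 0.09, -0.017]]' --hand '[1, 1, 1, 1, 1]'

```text
clock: 17.42
position: [0.5942, 0.3005, 0.2191]
ee_rot: [-3.049, -0.156, -0.592]
force: [0.2, -0.5, 0.4]
finger_gap: 0.0853
```

Run:
```python
from h import *
Q=ori(6,22)
g=cmd_at([.633,.304,.122],Q)
plan([(g,Q,5)])
snap('wrist','w6')
```

```text
t 17.43 p [0.5942 0.3005 0.2191] F [ 0.2 -0.5  0.4] T [-0.01  0.19 -0.  ] gap 0.0853 q [ 0.34  0.29  1.62 -0.1   0.86  1.86]
-> [0.6315 0.3038 0.1257] 5 rows rot [-0.002, -0.0, -0.001]
   lin each [-0.1, 0.3, 20.1]
```

View pics/w6.png

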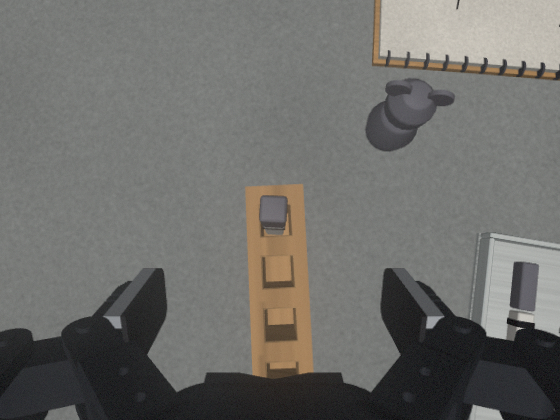

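The last marker's cap at (273,210) is centred and the other wells are empty. Descend, close, lift.

play_rows --linear '[[0, 0.3, 20], [0, 0.3, 20], [0, 0.3, 20], [0, 0.3, 20], [0, 0, 20]]' --rotation '[[0, 0, 0], [0, 0, 0], [0, 0, 0], [0, 0, 0], [0, 0, 0]]' --hand '[1, 1, 1, 1, 1]'

```text
clock: 18.1
position: [0.6324, 0.3028, 0.1238]
ee_rot: [-3.051, -0.154, -0.586]
force: [0.3, 0.5, -0.5]
finger_gap: 0.0857
```

play_rows --linear '[[0, 0, 0], [0, 0, 0], [0, 0, 0], [0, 0, 0], [0, 0, 0]]' --rotation '[[0, 0, 0], [0, 0, 0], [0, 0, 0], [0, 0, 0], [0, 0, 0]]' --hand '[-1, -1, -1, -1, -1]'

```text
clock: 18.73
position: [0.6321, 0.3037, 0.1271]
ee_rot: [-3.049, -0.155, -0.591]
force: [-0.8, 0.5, 3.7]
finger_gap: 0.0153
```

play_rows --linear '[[9.5, 0, -23], [9.5, 0, -23], [9.5, 0, -23], [9.5, 0, -23], [9.5, 0, -23]]' --rotation '[[0, 0, 0], [0, 0, 0], [0, 0, 0], [0, 0, 0], [0, 0, 0]]' --hand '[-1, -1, -1, -1, -1]'

```text
clock: 19.35
position: [0.6328, 0.302, 0.251]
ee_rot: [-3.05, -0.155, -0.587]
force: [-0.4, -0.5, 0.0]
finger_gap: 0.0151
```

Run:
```python
from h import *
Q=ori(TA,-53)
rel=cmd_at(tray(.036,-.055,.046),Q)
plan([(rel+[0,0,.07],Q,10),(rel,Q,5)])
```

```text
t 19.35 p [0.6328 0.302  0.251 ] F [-0.4 -0.5  0. ] T [-0.06  0.19  0.  ] gap 0.0151 q [ 0.32  0.33  1.49 -0.08  0.95  1.83]
-> [ 0.5837 -0.0469  0.1184] 10 rows rot [0.004, -0.13, 0.018]
    [[-12.7, 34.3, 8.8], [-10.8, 34.6, 10.2], [-8.8, 34.8, 11.3], [-6.7, 35.0, 12.2], [-4.4, 35.1, 12.8]]
    [[-2.1, 35.2, 13.1], [0.2, 35.3, 13.1], [2.5, 35.3, 12.8], [4.8, 35.3, 12.2], [6.9, 35.2, 11.3]]
-> [ 0.5837 -0.0469  0.0484] 5 rows rot [0.0, 0.0, 0.0]
   lin each [11.2, 0.0, 8.4]
```

play_rows --linear '[[-12.5, 34.5, 9], [-11, 34.5, 10], [-9, 35, 11.5], [-6.5, 35, 12], [-4.5, 35, 13]]' --rotation '[[0.004, -0.13, 0.018], [0.004, -0.13, 0.018], [0.004, -0.13, 0.018], [0.004, -0.13, 0.018], [0.004, -0.13, 0.018]]' --hand '[-1, -1, -1, -1, -1]'

```text
clock: 19.98
position: [0.6085, 0.1265, 0.1839]
ee_rot: [-3.078, -0.033, 0.424]
force: [0.4, 0.9, -1.5]
finger_gap: 0.0152
```

play_rows --linear '[[-2, 35, 13], [0, 35.5, 13], [2.5, 35.5, 13], [5, 35.5, 12], [7, 35, 11.5]]' --rotation '[[0.004, -0.13, 0.018], [0.004, -0.13, 0.018], [0.004, -0.13, 0.018], [0.004, -0.13, 0.018], [0.004, -0.13, 0.018]]' --hand '[-1, -1, -1, -1, -1]'

```text
clock: 20.6
position: [0.5837, -0.048, 0.1164]
ee_rot: [-2.78, 0.093, 1.388]
force: [-0.3, -0.1, -0.7]
finger_gap: 0.0151
```

Run:
```python
from h import *
Q=ori(TA,-53)
rel=cmd_at(tray(.036,-.055,.046),Q)
plan([(rel,Q,5)])
snap('wrist','w7')
```

```text
t 20.6 p [ 0.5837 -0.048   0.1164] F [-0.3 -0.1 -0.7] T [-0.03 -0.44  0.01] gap 0.0151 q [-0.21  1.03  0.82 -0.14  2.21  1.4 ]
-> [ 0.5837 -0.0469  0.0484] 5 rows rot [-0.001, 0.0, -0.0]
   lin each [10.9, -0.2, 8.2]
```

View pics/w7.png

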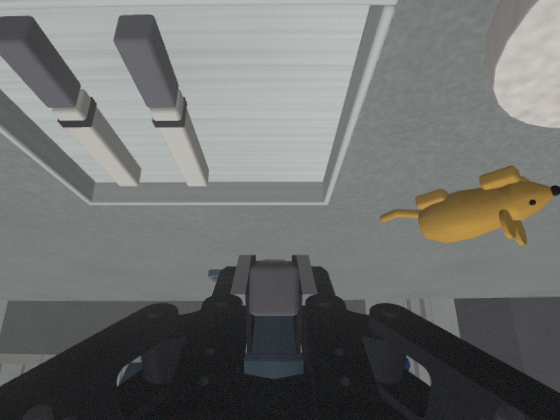

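The third marker is held square, with both others flat in the tray at (60,100) and (165,100). Lower, release, retreat.

play_rows --linear '[[11, 0, 8], [11, 0, 8], [11, 0, 8], [11, 0, 8], [11, 0, 8]]' --rotation '[[0, 0, 0], [0, 0, 0], [0, 0, 0], [0, 0, 0], [0, 0, 0]]' --hand '[-1, -1, -1, -1, -1]'

```text
clock: 21.28
position: [0.585, -0.0462, 0.0486]
ee_rot: [-2.784, 0.091, 1.382]
force: [0.1, -0.2, -0.7]
finger_gap: 0.0148
```

play_rows --linear '[[0, 0, 0], [0, 0, 0], [0, 0, 0], [0, 0, 0], [0, 0, 0]]' --rotation '[[0, 0, 0], [0, 0, 0], [0, 0, 0], [0, 0, 0], [0, 0, 0]]' --hand '[-1, -0.1, -0.1, -0.1, -0.1]'

```text
clock: 21.9
position: [0.5849, -0.0468, 0.049]
ee_rot: [-2.783, 0.092, 1.383]
force: [-0.9, -0.3, 0.8]
finger_gap: 0.0387
```

play_rows --linear '[[-8, 0, -16], [-14, 0, -26], [-14, 0, -26], [-14, 0, -26], [-14, 0, -26]]' --rotation '[[0, 0, 0], [0, 0.1, 0], [0, 0.1, 0], [0, 0.1, 0], [0, 0.1, 0]]' --hand '[-0.1, -0.1, 0, 0, 0]'

```text
clock: 22.52
position: [0.6253, -0.0499, 0.1788]
ee_rot: [-3.015, 0.101, 0.801]
force: [-0.2, -0.3, 0.1]
finger_gap: 0.0425
```

Run:
```python
from h import *
p,d=snap('scene','s6'); q,e=snap('top','t6')
m,f=cam('top'); u,v=np.meshgrid(np.arange(560),np.arange(420)); W=world(m,f,u,v,e)
hsv=cv2.cvtColor(q,cv2.COLOR_RGB2HSV); k=(hsv[...,0]>12)&(hsv[...,0]<32)&(hsv[...,1]>140)&(u>250)&(u<400)&(v>200)
w=W[k]; print(k.sum()); w=w[w[:,2]>.008]; print(w.mean(0),cv2.minAreaRect((w[:,:2]*1000).astype(np.float32)))
print('u,v',u[k].mean(),v[k].mean())
b=w[w[:,2]>.03]; c=np.cov(b[:,:2].T); ev,V=np.linalg.eigh(c); print('axis',V[:,1],b.mean(0))
a=cv2.resize(p[150:300,180:380,::-1],(400,300)); uu,vv=int(u[k].mean()),int(v[k].mean())
b=cv2.resize(q[vv-40:vv+35,uu-50:uu+50,::-1],(400,300)); cv2.imwrite('pics/j6.png',np.hstack([a,b]))
plan([])
```

```text
393
[ 0.41917859 -0.20826067  0.04070153] ((401.20550537109375, -173.752197265625), (53.034446716308594, 196.68215942382812), 30.136938095092773)
u,v 314.16539440203564 259.84223918575066
axis [-0.67701952  0.73596506] [ 0.42076711 -0.21069699  0.04414116]
t 22.62 p [ 0.6264 -0.0501  0.1842] F [0.7 0.5 1. ] T [ 0.03 -0.25 -0.  ] gap 0.0425 q [-0.22  0.78  0.94 -0.08  1.93  1.41]
```

View pics/j6.png

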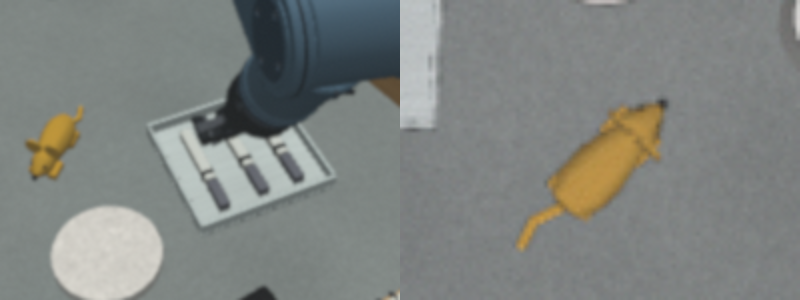

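All three markers lie in the tray. The mouse hasn't moved. Moving over it for a closer look.

Run:
```python
from h import *
Q=ori(-46.5,0)
plan([([.40,-.19,.25],Q,10)])
```

```text
t 22.62 p [ 0.6264 -0.0501  0.1842] F [0.7 0.5 1. ] T [ 0.03 -0.25 -0.  ] gap 0.0425 q [-0.22  0.78  0.94 -0.08  1.93  1.41]
-> [ 0.4  -0.19  0.25] 10 rows rot [0.019, 0.049, 0.073]
    [[-22.1, 15.5, 4.8], [-21.1, 17.1, 3.5], [-20.0, 18.7, 2.1], [-18.6, 20.1, 0.8], [-17.1, 21.4, -0.4]]
    [[-15.5, 22.6, -1.6], [-13.7, 23.6, -2.8], [-11.8, 24.5, -3.9], [-9.7, 25.2, -4.9], [-7.6, 25.7, -5.8]]
```

play_rows --linear '[[-22, 15.5, 5], [-21, 17, 3.5], [-20, 18.5, 2], [-18.5, 20, 1], [-17, 21.5, -0.5]]' --rotation '[[0.019, 0.049, 0.073], [0.019, 0.049, 0.073], [0.019, 0.049, 0.073], [0.019, 0.049, 0.073], [0.019, 0.049, 0.073]]' --hand '[1, 1, 1, 1, 1]'

```text
clock: 23.25
position: [0.5114, -0.12, 0.2109]
ee_rot: [-3.026, 0.691, 0.423]
force: [-1.0, -0.7, 0.5]
finger_gap: 0.0851
```

play_rows --linear '[[-15.5, 22.5, -1.5], [-13.5, 23.5, -3], [-12, 24.5, -4], [-9.5, 25, -5], [-7.5, 25.5, -6]]' --rotation '[[0.019, 0.049, 0.073], [0.019, 0.049, 0.073], [0.019, 0.049, 0.073], [0.019, 0.049, 0.073], [0.019, 0.049, 0.073]]' --hand '[1, 1, 1, 1, 1]'

```text
clock: 23.88
position: [0.3989, -0.1894, 0.2455]
ee_rot: [2.882, -1.246, -0.015]
force: [1.1, -0.5, 0.9]
finger_gap: 0.0855
```

```bash
cat >> h.py <<'E'
def mouse(name,fn):
    m,f=cam(name); q,e=snap(name,fn); u,v=np.meshgrid(np.arange(560),np.arange(420)); W=world(m,f,u,v,e)
    hsv=cv2.cvtColor(q,cv2.COLOR_RGB2HSV); k=(hsv[...,0]>12)&(hsv[...,0]<32)&(hsv[...,1]>140)&(e>0)&(W[...,1]<.05)
    w=W[k]; w=w[(w[:,2]>.01)&(w[:,2]<.1)]
    return w
E
python3 - <<'E'
from h import *
plan([])
w=mouse('wrist','w8'); print(len(w),w[:,2].max())
for az in [-50,-48,-46,-44,-42]:
    a=np.radians(az); ax=np.array([np.cos(a),np.sin(a)]); n=np.array([-ax[1],ax[0]])
    b=w[(w[:,2]<.04)]; s=w[:,:2]@ax; t=b[:,:2]@n
    # width in body section
    sb=b[:,:2]@ax; hi=np.percentile(s,99.8); r=[]
    for lo,h2 in [(-100,-75),(-75,-50),(-50,-30),(-30,0)]:
        kk=(sb-hi>lo/1000)&(sb-hi<h2/1000); r.append((np.percentile(t[kk],[1,99])*1000).round(1).tolist())
    print(az,'nose s',hi.round(4),r, 's at center',(ax*(hi-.05)).round(4),n.round(3))
E
```

```text
t 23.88 p [ 0.3989 -0.1894  0.2455] F [ 1.1 -0.5  0.9] T [-0.01  0.01  0.01] gap 0.0855 q [-0.69  0.07  1.77 -0.    1.32  1.69]
3488 0.057690463139614505
-50 nose s 0.4894 [[163.9, 200.2], [164.2, 202.6], [167.8, 205.6], [168.3, 207.2]] s at center [ 0.2825 -0.3366] [0.766 0.643]
-48 nose s 0.4958 [[149.6, 186.4], [149.4, 187.5], [151.3, 189.7], [152.2, 190.8]] s at center [ 0.2983 -0.3313] [0.743 0.669]
-46 nose s 0.5016 [[134.9, 172.0], [134.5, 172.4], [135.0, 173.6], [135.6, 174.1]] s at center [ 0.3137 -0.3248] [0.719 0.695]
-44 nose s 0.5066 [[120.2, 157.3], [119.1, 157.2], [118.6, 157.2], [118.6, 157.1]] s at center [ 0.3285 -0.3172] [0.695 0.719]
-42 nose s 0.511 [[105.2, 142.5], [103.6, 142.1], [102.1, 140.6], [101.4, 139.9]] s at center [ 0.3426 -0.3085] [0.669 0.743]
```

View pics/w8.png

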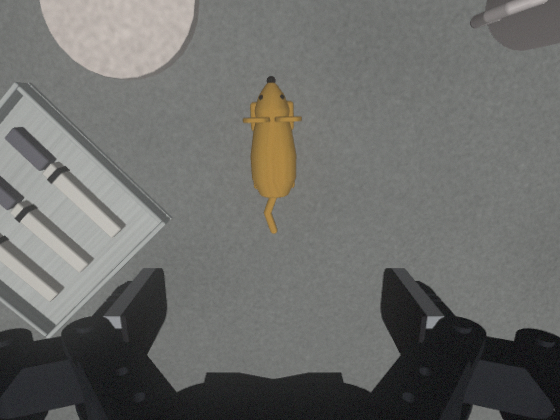

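The mouse is at centre with its nose at (271,78), rump (273,197) and ears (272,119). Jaws are parallel to its sides. Descending to grip just behind its middle, clear of the ears.

Run:
```python
from h import *
Q=ori(-45.5,0)
plan([([.4208,-.2145,.07],Q,5),([.4208,-.2145,.021],Q,3)])
```

```text
t 23.93 p [ 0.3966 -0.1901  0.2464] F [-3.4  0.4 -0.5] T [-0.01  0.1   0.01] gap 0.0853 q [-0.7   0.06  1.77 -0.01  1.32  1.7 ]
-> [ 0.4208 -0.2145  0.07  ] 5 rows rot [0.001, 0.001, -0.005]
    [[7.1, -0.4, 35.2], [7.0, -0.4, 35.2], [7.0, -0.3, 35.2], [7.0, -0.2, 35.3], [6.9, -0.1, 35.3]]
-> [ 0.4208 -0.2145  0.021 ] 3 rows rot [0.0, 0.0, 0.0]
   lin each [0.0, 0.0, 16.3]
```

play_rows --linear '[[7, -0.3, 35], [7, -0.3, 35], [7, -0.3, 35], [7, -0.3, 35], [7, 0, 30]]' --rotation '[[0, 0, -0.005], [0, 0, -0.005], [0, 0, -0.005], [0, 0, -0.005], [0, 0, -0.005]]' --hand '[1, 1, 1, 1, 1]'

```text
clock: 24.55
position: [0.4232, -0.2129, 0.0737]
ee_rot: [2.899, -1.206, -0.019]
force: [0.9, 0.1, -0.9]
finger_gap: 0.0852
```

Run:
```python
from h import *
Q=ori(-45.5,0)
plan([([.4208,-.2145,.021],Q,4)])
snap('wrist','w9')
```

```text
t 24.55 p [ 0.4232 -0.2129  0.0737] F [ 0.9  0.1 -0.9] T [ 0.03  0.01 -0.01] gap 0.0852 q [-0.7   0.33  1.92 -0.01  0.9   1.66]
-> [ 0.4208 -0.2145  0.021 ] 4 rows rot [0.001, 0.003, 0.001]
   lin each [0.0, 0.6, 13.2]
```

View pics/w9.png

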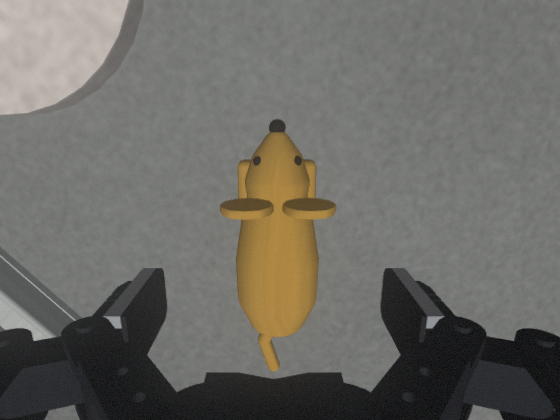

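The mouse is centred at (277,250) between the fingers at x≈165 and 382, with the ears forward of the pads. Descend and close.

play_rows --linear '[[0, 0.6, 13.2], [0, 0.6, 13.2], [0, 0.6, 13.2], [0, 0.6, 13], [0, 0, 0]]' --rotation '[[0, 0.003, 0], [0, 0.003, 0], [0, 0.003, 0], [0, 0.003, 0], [0, 0, 0]]' --hand '[1, 1, 1, 1, 1]'

```text
clock: 25.22
position: [0.4208, -0.2144, 0.022]
ee_rot: [2.895, -1.205, -0.0]
force: [0.1, 0.0, 0.8]
finger_gap: 0.0854
```

play_rows --linear '[[0, 0, 0], [0, 0, 0], [0, 0, 0], [0, 0, 0], [0, 0, 0]]' --rotation '[[0, 0, 0], [0, 0, 0], [0, 0, 0], [0, 0, 0], [0, 0, 0]]' --hand '[-1, -1, -1, -1, -1]'

```text
clock: 25.85
position: [0.422, -0.2153, 0.0235]
ee_rot: [2.894, -1.204, 0.005]
force: [-0.5, -0.1, 6.4]
finger_gap: 0.0432
```

Run:
```python
from h import *
s=observe(); p=s['position']; print(s['ee_rot'])
Q=ori(-46,0)
plan([(p+[0,0,.07],Q,5),([.612-.0042,-.2145+.0043,.095],Q,5)])
```

```text
[ 2.89401571 -1.20440082  0.00473732]
t 25.85 p [ 0.422  -0.2153  0.0235] F [-0.5 -0.1  6.4] T [ 0.22 -0.   -0.  ] gap 0.0432 q [-0.7   0.4   1.98 -0.01  0.76  1.66]
-> [ 0.422  -0.2153  0.0935] 5 rows rot [0.001, -0.001, 0.003]
   lin each [0.1, 0.1, -14.0]
-> [ 0.6078 -0.2102  0.095 ] 5 rows rot [0.0, 0.0, 0.0]
   lin each [25.1, -27.4, -0.3]
```

play_rows --linear '[[0, 0, -14], [0, 0, -14], [0, 0, -14], [0, 0, -14], [0, 0, -14]]' --rotation '[[0, 0, 0], [0, 0, 0], [0, 0, 0], [0, 0, 0], [0, 0, 0]]' --hand '[-1, -1, -1, -1, -1]'

```text
clock: 26.48
position: [0.4216, -0.2145, 0.094]
ee_rot: [2.894, -1.205, 0.003]
force: [0.0, 0.1, -1.7]
finger_gap: 0.0435
```

play_rows --linear '[[25, -27.4, 0], [25, -27.4, 0], [25, -27.4, 0], [25, -27.4, 0], [25, -27.4, 0]]' --rotation '[[0, 0, 0], [0, 0, 0], [0, 0, 0], [0, 0, 0], [0, 0, 0]]' --hand '[-1, -1, -1, -1, -1]'

```text
clock: 27.1
position: [0.6079, -0.2065, 0.0931]
ee_rot: [2.894, -1.204, 0.002]
force: [-0.0, 0.0, -2.5]
finger_gap: 0.0433
```

Run:
```python
from h import *
snap('wrist','w10'); p,_=snap('scene','s10'); 
b=cv2.imread('pics/w10.png'); cv2.imwrite('pics/j10.png',np.hstack([cv2.resize(p[190:310,150:310,::-1],(400,300)),cv2.resize(b,(400,300))]))
Q=ori(-45.5,0)
plan([([.612-.0042,-.2145+.0043,.0235+.022],Q,5)])
```

```text
t 27.2 p [ 0.6103 -0.2066  0.0931] F [-0.2  0.3 -2.1] T [0.01 0.07 0.05] gap 0.0437 q [-0.5   0.55  1.48 -0.01  1.1   1.86]
-> [ 0.6078 -0.2102  0.0455] 5 rows rot [0.001, -0.001, 0.001]
   lin each [0.1, 0.8, 9.5]
```

View pics/j10.png

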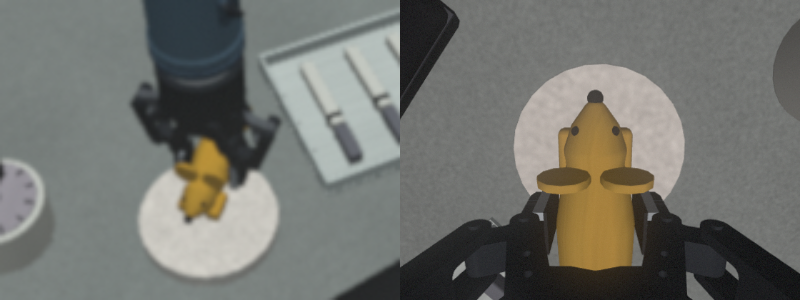

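The mouse is level in the grip above the plinth. Lowering.

play_rows --linear '[[0, 0.8, 9.7], [0, 0.8, 9.7], [0, 0.8, 9.7], [0, 0.8, 9.7], [0, 0.8, 9]]' --rotation '[[0, 0, 0], [0, 0, 0], [0, 0, 0], [0, 0, 0], [0, 0, 0]]' --hand '[-1, -1, -1, -1, -1]'

```text
clock: 27.82
position: [0.6036, -0.2099, 0.0441]
ee_rot: [2.894, -1.205, 0.002]
force: [-0.1, -0.3, -2.3]
finger_gap: 0.0432
```

Run:
```python
from h import *
Q=ori(-45.5,0)
plan([([.612-.0042,-.2145+.0043,.0235+.020],Q,2)])
```

```text
t 27.82 p [ 0.6036 -0.2099  0.0441] F [-0.1 -0.3 -2.3] T [ 0.03 -0.06  0.04] gap 0.0432 q [-0.51  0.6   1.54 -0.01  1.    1.86]
-> [ 0.6078 -0.2102  0.0435] 2 rows rot [0.003, -0.002, 0.003]
   lin each [1.6, -1.4, 0.3]
```

play_rows --linear '[[1.5, -1.4, 0], [1, -0.8, 0.3], [0, 0, 0], [0, 0, 0], [0, 0, 0]]' --rotation '[[0, 0, 0], [0, 0, 0], [0, 0, 0], [0, 0, 0], [0, 0, 0]]' --hand '[-1, -1, -1, -1, -1]'

```text
clock: 28.45
position: [0.6073, -0.21, 0.0446]
ee_rot: [2.894, -1.205, 0.003]
force: [-0.3, -0.3, -2.3]
finger_gap: 0.0435
```

Run:
```python
from h import *
Q=ori(-45.5,0)
plan([([.612-.0042,-.2145+.0043,.0235+.020],Q,2)])
```

```text
t 28.45 p [ 0.6073 -0.21    0.0446] F [-0.3 -0.3 -2.3] T [ 0.01 -0.01 -0.01] gap 0.0435 q [-0.5   0.6   1.53 -0.01  1.01  1.86]
-> [ 0.6078 -0.2102  0.0435] 2 rows rot [0.003, -0.002, 0.003]
   lin each [0.2, -0.1, 0.6]
```

Over the centre, about 1 mm up. Release and rise straight up.

play_rows --linear '[[0, 0, 1], [0, 0, 0], [0, 0, 0], [0, 0, 0], [0, 0, 0]]' --rotation '[[0, 0, 0], [0, 0, 0], [0, 0, 0], [0, 0, 0], [0, 0, 0]]' --hand '[-1, -1, 0.6, 1, 1]'

```text
clock: 29.08
position: [0.6075, -0.2101, 0.0438]
ee_rot: [2.894, -1.204, 0.003]
force: [0.5, 0.4, 0.2]
finger_gap: 0.0854
```

play_rows --linear '[[0, 0, 0], [0, 0, -15], [0, 0, -40], [0, 0, -50], [-20, 0, -50]]' --rotation '[[0, 0, 0], [0, 0, 0], [0, 0, 0], [0, 0, 0], [0, 0, 0]]' --hand '[1, 1, 1, 1, 1]'

```text
clock: 29.7
position: [0.5938, -0.1955, 0.201]
ee_rot: [2.894, -1.206, 0.006]
force: [0.3, -0.1, 0.4]
finger_gap: 0.0854
```

Run:
```python
from h import *
plan([])
snap('wrist','w11')
p,_=snap('scene','s11'); 
b=cv2.imread('pics/w11.png'); cv2.imwrite('pics/j11.png',np.hstack([cv2.resize(p[190:310,150:310,::-1],(400,300)),cv2.resize(b,(400,300))]))
```

```text
t 29.7 p [ 0.5938 -0.1955  0.201 ] F [ 0.3 -0.1  0.4] T [ 0.02 -0.04  0.01] gap 0.0854 q [-0.49  0.42  1.41 -0.01  1.31  1.87]
```

View pics/j11.png

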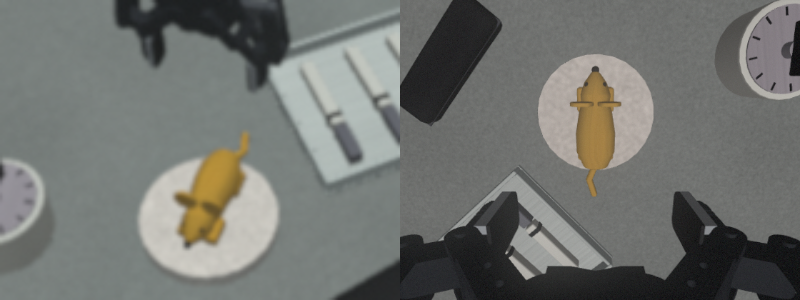

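Run:
```python
from h import *
w=mouse('wrist','w12'); m,f=cam('wrist'); e=np.load('pics/w12.npy'); u,v=np.meshgrid(np.arange(560),np.arange(420)); W=world(m,f,u,v,e)
# rows nose/rump
a=np.radians(-45.7); ax=np.array([np.cos(a),np.sin(a)]); n=np.array([-ax[1],ax[0]])
b=w[w[:,2]>.035]; s=b[:,:2]@ax; t=b[:,:2]@n
print(np.percentile(s,[.3,99.7]),np.percentile(t,[.5,99.5]), (ax*np.percentile(s,[.3,99.7]).mean()+n*np.percentile(t,[.5,99.5]).mean()).round(4))
k=(W[...,2]>.014)&(W[...,2]<.026)&(np.hypot(W[...,0]-.612,W[...,1]+.2145)<.085)
q=W[k]; print(cv2.minEnclosingCircle((q[:,:2]*1000).astype(np.float32)),cv2.minAreaRect((q[:,:2]*1000).astype(np.float32)))
c=(.612,-.2145); print('plinth s,t',np.dot(c,ax),np.dot(c,n))
g=w; s=g[:,:2]@ax; print('hist of s', np.histogram(s,20))
```

```text
[0.52791477 0.61158781] [0.27199854 0.30042566] [ 0.6028 -0.2079]
((605.8578491210938, -210.0698699951172), 77.58232116699219) ((610.9168701171875, -216.82176208496094), (138.55801391601562, 138.29638671875), 84.94134521484375)
plinth s,t 0.580946246063227 0.28819387430173554
hist of s (array([ 35,  29,  37,  32,  35,  24,  13, 151, 193, 231, 239, 235, 232,
       213, 165, 122, 110,  94,  89,  29]), array([0.48210231, 0.48872216, 0.49534201, 0.50196186, 0.50858172,
       0.51520157, 0.52182142, 0.52844127, 0.53506112, 0.54168098,
       0.54830083, 0.55492068, 0.56154053, 0.56816038, 0.57478024,
       0.58140009, 0.58801994, 0.59463979, 0.60125964, 0.6078795 ,
       0.61449935]))
```

Run:
```python
from h import *
q,e=snap('top','t13'); c=cv2.resize(q[165:275,265:365,::-1],None,fx=6,fy=5.4,interpolation=cv2.INTER_CUBIC); cv2.imwrite('pics/t13c.png',cv2.resize(q[170:235,280:350,::-1],None,fx=8,fy=8,interpolation=cv2.INTER_CUBIC))
b=cv2.imread('pics/w12.png'); cv2.imwrite('pics/w12c.png',cv2.resize(b[60:290,180:380],None,fx=2.5,fy=2.5))
```

```text
(no output)
```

View pics/t13c.png

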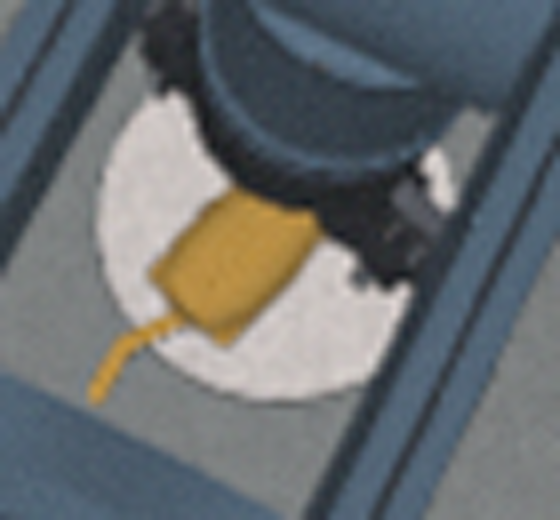

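View pics/w12c.png

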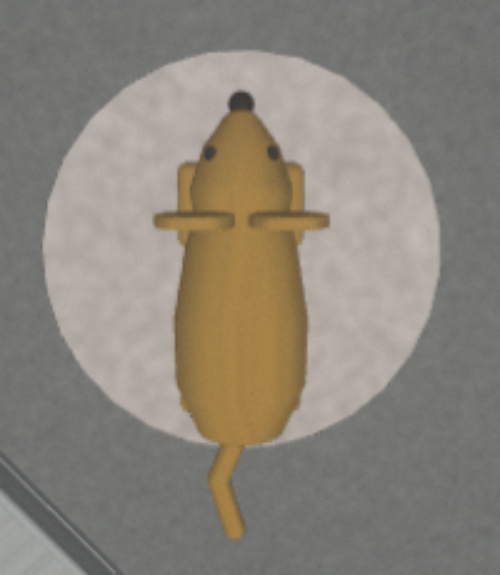

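Run:
```python
from h import *
plan([])
m,f=cam('wrist')
a=np.radians(-45.7); ax=np.array([np.cos(a),np.sin(a)]); n=np.array([-ax[1],ax[0]])
def P(n_,x,y,z):
    w=atz(m,f,np.array([180+x/2.5]),np.array([60+y/2.5]),z)[0]; print(n_,z,w.round(4),'s',(w[:2]@ax).round(4),'t',(w[:2]@n).round(4))
for z in (.03,.04,.045): P('nose',240,92,z)
for z in (.02,.035,.045): P('rump',242,443,z)
for x,y in [(240,50),(240,447),(43,248),(440,248)]: P('plinth',x,y,.02)
P('body L',176,330,.042);P('body R',306,330,.042)
w=mouse('wrist','w14'); d=np.load('pics/w14.npy')
for (x,y) in [(240,108),(240,120),(241,300),(241,400),(241,430),(241,440)]:
    uu,vv=int(180+x/2.5),int(60+y/2.5); ww=world(m,f,np.array([uu]),np.array([vv]),np.array([d[vv,uu]]))[0]; print(x,y,ww.round(4),'s',(ww[:2]@ax).round(4))
```

```text
t 29.9 p [ 0.5939 -0.1949  0.201 ] F [-0.3  0.4 -1.3] T [-0.03  0.01  0.03] gap 0.0852 q [-0.49  0.42  1.41 -0.01  1.3   1.87]
nose 0.03 [ 0.6482 -0.2543  0.03  ] s 0.6348 t 0.2863
nose 0.04 [ 0.648  -0.2539  0.04  ] s 0.6343 t 0.2864
nose 0.045 [ 0.6479 -0.2537  0.045 ] s 0.6341 t 0.2865
rump 0.02 [ 0.5625 -0.1696  0.02  ] s 0.5142 t 0.2842
rump 0.035 [ 0.5663 -0.1731  0.035 ] s 0.5194 t 0.2844
rump 0.045 [ 0.5688 -0.1754  0.045 ] s 0.5228 t 0.2846
plinth 0.02 [ 0.6577 -0.264   0.02  ] s 0.6483 t 0.2863
plinth 0.02 [ 0.5619 -0.168   0.02  ] s 0.5127 t 0.2849
plinth 0.02 [ 0.6602 -0.1714  0.02  ] s 0.5838 t 0.3528
plinth 0.02 [ 0.5641 -0.2668  0.02  ] s 0.5849 t 0.2174
body L 0.042 [ 0.6105 -0.187   0.042 ] s 0.5602 t 0.3064
body R 0.042 [ 0.5807 -0.2167  0.042 ] s 0.5606 t 0.2643
240 108 [ 0.6447 -0.2505  0.0478] s 0.6295
240 120 [ 0.6421 -0.2478  0.0515] s 0.6258
241 300 [ 0.6055 -0.211   0.0625] s 0.5739
241 400 [ 0.5842 -0.1896  0.0655] s 0.5437
241 430 [ 0.5758 -0.1813  0.0588] s 0.5319
241 440 [ 0.5731 -0.1786  0.0572] s 0.5281
```

The mouse stands upright. Wrist camera puts its centre along the body at s≈0.582 against the plinth's 0.5805, and sideways 0.2855 against 0.285, so within about 2 mm. Now to the timer, flipping the wrist half a turn so a long clockwise stroke is available.

Run:
```python
from h import *
plan([([.5245,-.40,.20],ori(47,0),10),([.5245,-.40,.20],ori(135,0),10)])
```

```text
t 29.95 p [ 0.5933 -0.1947  0.1992] F [-0.1  0.6 -0.7] T [-0.05  0.   -0.02] gap 0.0854 q [-0.49  0.42  1.42 -0.01  1.3   1.87]
-> [ 0.5245 -0.4     0.2   ] 10 rows rot [0.001, 0.0, -0.161]
    [[9.7, 19.3, 0.1], [6.5, 20.7, 0.1], [3.1, 21.4, 0.0], [-0.4, 21.6, 0.0], [-3.8, 21.3, 0.0]]
    [[-7.2, 20.4, -0.0], [-10.4, 19.0, -0.0], [-13.3, 17.1, -0.0], [-15.9, 14.7, -0.1], [-18.0, 12.0, -0.1]]
-> [ 0.5245 -0.4     0.2   ] 10 rows rot [0.0, 0.0, -0.154]
    [[0.0, 0.0, 0.0], [0.0, 0.0, 0.0], [0.0, 0.0, 0.0], [0.0, 0.0, 0.0], [0.0, 0.0, 0.0]]
    [[0.0, 0.0, 0.0], [0.0, 0.0, 0.0], [0.0, 0.0, 0.0], [0.0, 0.0, 0.0], [0.0, 0.0, 0.0]]
```

play_rows --linear '[[9.5, 19.5, 0], [6.5, 20.5, 0], [3, 21.5, 0], [-0.5, 21.5, 0], [-4, 21.5, 0]]' --rotation '[[0, 0, -0.16], [0, 0, -0.16], [0, 0, -0.16], [0, 0, -0.16], [0, 0, -0.16]]' --hand '[1, 1, 1, 1, 1]'

```text
clock: 30.58
position: [0.5573, -0.2976, 0.197]
ee_rot: [3.137, 0.026, -0.006]
force: [0.4, 0.4, 0.5]
finger_gap: 0.0853
```

play_rows --linear '[[-7, 20.5, 0], [-10.5, 19, 0], [-13.5, 17, 0], [-16, 14.5, 0], [-18, 12, 0]]' --rotation '[[0, 0, -0.16], [0, 0, -0.16], [0, 0, -0.16], [0, 0, -0.16], [0, 0, -0.16]]' --hand '[1, 1, 1, 1, 1]'

```text
clock: 31.2
position: [0.5219, -0.3999, 0.1977]
ee_rot: [2.882, 1.246, -0.008]
force: [0.1, -0.1, -0.9]
finger_gap: 0.0854
```

play_rows --linear '[[0, 0, 0], [0, 0, 0], [0, 0, 0], [0, 0, 0], [0, 0, 0]]' --rotation '[[0, 0, -0.154], [0, 0, -0.154], [0, 0, -0.154], [0, 0, -0.154], [0, 0, -0.154]]' --hand '[1, 1, 1, 1, 1]'

```text
clock: 31.82
position: [0.5221, -0.3992, 0.1976]
ee_rot: [2.204, 2.238, -0.009]
force: [0.7, -0.2, 0.4]
finger_gap: 0.0853
```

play_rows --linear '[[0, 0, 0], [0, 0, 0], [0, 0, 0], [0, 0, 0], [0, 0, 0]]' --rotation '[[0, 0, -0.154], [0, 0, -0.154], [0, 0, -0.154], [0, 0, -0.154], [0, 0, -0.154]]' --hand '[1, 1, 1, 1, 1]'

```text
clock: 32.45
position: [0.5221, -0.3992, 0.1976]
ee_rot: [-1.202, -2.901, 0.008]
force: [0.3, 0.1, 0.0]
finger_gap: 0.0854
```

Run:
```python
from h import *
m,f=cam('wrist'); q,d=snap('wrist','w15')
u,v=np.meshgrid(np.arange(560),np.arange(420)); W=world(m,f,u,v,d)
k=(W[...,2]>.095)&(W[...,2]<.115)&(np.hypot(W[...,0]-.5245,W[...,1]+.4)<.05); w=W[k]; print(k.sum(),u[k].mean(),v[k].mean(),w.mean(0).round(4),cv2.minAreaRect((w[:,:2]*1000).astype(np.float32)))
k=(W[...,2]>.05)&(W[...,2]<.066)&(np.hypot(W[...,0]-.5245,W[...,1]+.4)<.07); w=W[k];print(cv2.minEnclosingCircle((w[:,:2]*1000).astype(np.float32)))
plan([([.5245,-.40,.087],ori(135,0),6)])
```

```text
1185 274.32320675105484 224.21434599156117 [ 0.5235 -0.4012  0.1053] ((524.7612915039062, -402.43780517578125), (9.965408325195312, 49.85894775390625), 47.18192672729492)
((524.8240966796875, -402.5223083496094), 49.965248107910156)
t 32.5 p [ 0.5222 -0.3992  0.1977] F [ 0.   0.2 -0.9] T [ 0.03 -0.03 -0.02] gap 0.0855 q [-0.82  0.48  1.32 -0.01  1.34 -1.61]
-> [ 0.5245 -0.4     0.087 ] 6 rows rot [-0.001, 0.0, 0.001]
   lin each [-0.4, 0.3, 18.4]
```

View pics/w15.png

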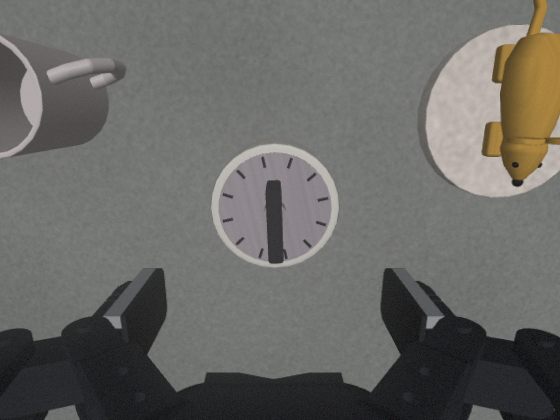

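The blade runs along the picture's vertical at (274,222), already aligned with the jaws. Timer centre is about (0.5247,-0.401).

play_rows --linear '[[-0.8, 0.2, 22], [-0.8, 0.2, 22], [-0.8, 0.2, 22], [-0.8, 0.2, 22], [0, 0, 21.5]]' --rotation '[[0, 0, -0.009], [0, 0, -0.009], [0, 0, -0.009], [0, 0, -0.009], [0, 0, 0]]' --hand '[1, 1, 1, 1, 1]'

```text
clock: 33.12
position: [0.5248, -0.4015, 0.0879]
ee_rot: [-1.161, -2.918, 0.008]
force: [0.5, -0.7, 0.1]
finger_gap: 0.0853
```

Run:
```python
from h import *
s=observe(); print(np.degrees(2*np.arctan2(s['ee_rot'][1],s['ee_rot'][0])))
plan([([.5247,-.401,.088],ori(137,0),2)])
```

```text
-223.37440306732734
t 33.12 p [ 0.5248 -0.4015  0.0879] F [ 0.5 -0.7  0.1] T [-0.05  0.07 -0.06] gap 0.0853 q [-0.82  0.58  1.44 -0.01  1.12 -1.63]
-> [ 0.5247 -0.401   0.088 ] 2 rows rot [-0.003, 0.0, -0.003]
    [[0.2, 0.1, -0.0], [0.2, 0.1, -0.0]]
```

play_rows --linear '[[0, 0, 0], [0, 0, 0], [0, 0, 0], [0, 0, 0], [0, 0, 0]]' --rotation '[[0, 0, 0], [0, 0, 0], [0, 0, 0], [0, 0, 0], [0, 0, 0]]' --hand '[-1, -1, -1, -1, -1]'

```text
clock: 33.75
position: [0.5257, -0.4025, 0.0915]
ee_rot: [1.156, 2.918, -0.012]
force: [-1.2, 0.2, 4.3]
finger_gap: 0.0091
```

play_rows --linear '[[0, 0, 0], [0, 0, 0], [0, 0, 0], [0, 0, 0], [0, 0, 0]]' --rotation '[[0, 0, 0.14], [0, 0, 0.14], [0, 0, 0.14], [0, 0, 0.14], [0, 0, 0.14]]' --hand '[-1, -1, -1, -1, -1]'

```text
clock: 34.38
position: [0.5253, -0.4027, 0.0915]
ee_rot: [2.09, 2.339, -0.011]
force: [-2.3, -1.6, 4.5]
finger_gap: 0.0089
```

Run:
```python
from h import *
plan([([.5247,-.401,.088],R.from_rotvec(observe()['ee_rot']),2)]); print(observe()['joint_torque'].round(3))
m,f=cam('wrist'); q,d=snap('wrist','w16')
p,_=snap('scene','s16')
cv2.imwrite('pics/j16.png',np.hstack([cv2.resize(p[190:310,80:240,::-1],(400,300)),cv2.resize(q[:,:,::-1],(400,300))]))
```

```text
t 34.38 p [ 0.5253 -0.4027  0.0915] F [-2.3 -1.6  4.5] T [-0.08  0.38  0.14] gap 0.0089 q [-0.82  0.58  1.44 -0.01  1.12 -0.93]
-> [ 0.5247 -0.401   0.088 ] 2 rows rot [0.0, 0.0, 0.0]
   lin each [0.9, -0.2, 1.7]
[  1.407 -56.505 -25.101   0.748  -0.466  -1.362]
```

View pics/j16.png

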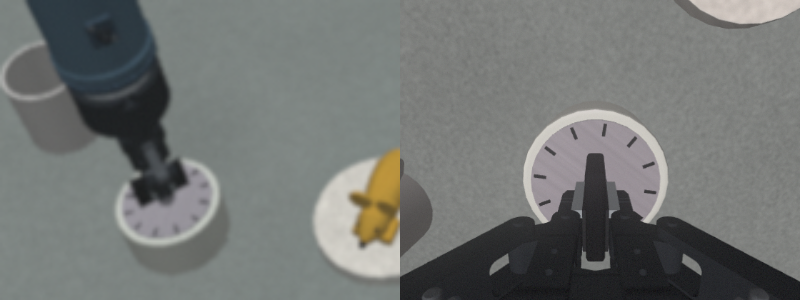

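The key (blade) turns along with the jaws; moment about 0.14 N m. Continuing the stroke.

play_rows --linear '[[0, 0, 0], [0, 0, 0], [0, 0, 0], [0, 0, 0], [0, 0, 0]]' --rotation '[[0, 0, 0.14], [0, 0, 0.14], [0, 0, 0.14], [0, 0, 0.14], [0, 0, 0.14]]' --hand '[-1, -1, -1, -1, -1]'

```text
clock: 35.1
position: [0.525, -0.4026, 0.0915]
ee_rot: [2.762, 1.484, -0.008]
force: [-3.8, -1.2, 7.2]
finger_gap: 0.0091
```

play_rows --linear '[[0, 0, 0], [0, 0, 0], [0, 0, 0], [0, 0, 0], [0, 0, 0]]' --rotation '[[0, 0, 0.14], [0, 0, 0.14], [0, 0, 0.14], [0, 0, 0.14], [0, 0, 0.14]]' --hand '[-1, -1, -1, -1, -1]'

```text
clock: 35.72
position: [0.5248, -0.4023, 0.0915]
ee_rot: [3.103, 0.447, -0.005]
force: [-4.7, -0.6, 7.2]
finger_gap: 0.0091
```

play_rows --linear '[[0, 0, 0], [0, 0, 0], [0, 0, 0], [0, 0, 0], [0, 0, 0]]' --rotation '[[0, 0, 0.14], [0, 0, 0.14], [0, 0, 0.14], [0, 0, 0.14], [0, 0, 0.14]]' --hand '[-1, -1, -1, -1, -1]'

```text
clock: 36.35
position: [0.5248, -0.4019, 0.0914]
ee_rot: [3.068, -0.644, -0.001]
force: [-4.9, 0.9, 8.0]
finger_gap: 0.0088
```

Run:
```python
from h import *
plan([([.5247,-.401,.088],R.from_rotvec(observe()['ee_rot']),2)]); print(observe()['joint_torque'].round(3))
q,d=snap('wrist','w17')
```

```text
t 36.35 p [ 0.5248 -0.4019  0.0914] F [-4.9  0.9  8. ] T [0.43 0.84 0.1 ] gap 0.0088 q [-0.82  0.58  1.44 -0.01  1.12  1.17]
-> [ 0.5247 -0.401   0.088 ] 2 rows rot [0.0, 0.0, 0.0]
   lin each [-0.2, -0.4, 1.7]
[  1.181 -54.75  -25.619   0.759  -1.619  -1.337]
```

View pics/w17.png

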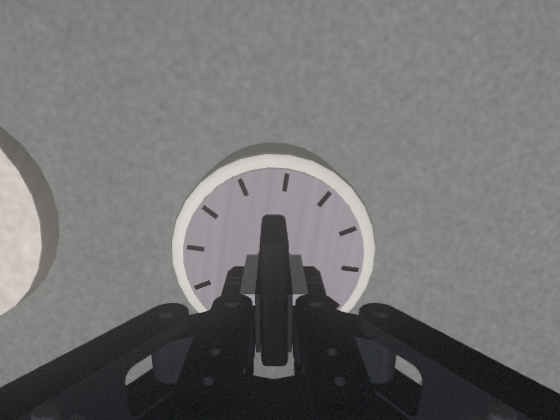

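Blade still squarely in the jaws, 2.8 rad turned. Continuing with a slight upward relief.

play_rows --linear '[[0, 0, -1], [0, 0, -1], [0, 0, 0], [0, 0, 0], [0, 0, 0]]' --rotation '[[0, 0, 0.14], [0, 0, 0.14], [0, 0, 0.14], [0, 0, 0.14], [0, 0, 0.14]]' --hand '[-1, -1, -1, -1, -1]'

```text
clock: 37.02
position: [0.525, -0.4016, 0.0915]
ee_rot: [2.662, -1.658, 0.002]
force: [-1.2, -0.3, -3.0]
finger_gap: 0.0089
```

play_rows --linear '[[0, 0, 0], [0, 0, 0], [0, 0, 0], [0, 0, 0], [0, 0, 0]]' --rotation '[[0, 0, 0.14], [0, 0, 0.14], [0, 0, 0.14], [0, 0, 0.14], [0, 0, 0.14]]' --hand '[-1, -1, -1, -1, -1]'

```text
clock: 37.65
position: [0.5254, -0.4015, 0.0915]
ee_rot: [1.932, -2.471, 0.005]
force: [0.0, -0.7, -2.7]
finger_gap: 0.0089
```

play_rows --linear '[[0, 0, 0], [0, 0, 0], [0, 0, 0], [0, 0, 0], [0, 0, 0]]' --rotation '[[0, 0, 0.12], [0, 0, 0.12], [0, 0, 0.1], [0, 0, 0], [0, 0, 0]]' --hand '[-1, -1, -1, -1, -1]'

```text
clock: 38.28
position: [0.5256, -0.4016, 0.0916]
ee_rot: [1.493, -2.76, 0.007]
force: [1.9, -1.7, -6.9]
finger_gap: 0.0092
```

Run:
```python
from h import *
plan([([.5247,-.401,.088],R.from_rotvec(observe()['ee_rot']),2)]); print(observe()['joint_torque'].round(3))
q,d=snap('wrist','w18')
```

```text
t 38.27 p [ 0.5256 -0.4016  0.0916] F [ 1.9 -1.7 -6.9] T [ 0.1  -0.47  0.08] gap 0.0092 q [-0.82  0.58  1.44 -0.01  1.12  2.9 ]
-> [ 0.5247 -0.401   0.088 ] 2 rows rot [0.0, 0.0, 0.0]
   lin each [-0.0, 0.5, 1.8]
[ 1.3000e-02 -6.3407e+01 -2.7103e+01 -4.1900e-01  7.3200e-01  3.5000e-02]
```

View pics/w18.png

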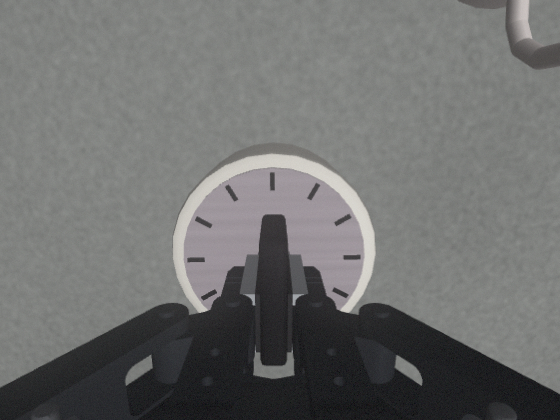

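4.53 rad turned, blade still aligned. Opening the jaws (wider than the blade) and turning back half a turn in place.

play_rows --linear '[[0, 0, 0], [0, 0, 0], [0, 0, 0], [0, 0, 0], [0, 0, 0]]' --rotation '[[0, 0, 0], [0, 0, 0], [0, 0, 0], [0, 0, 0], [0, 0, 0]]' --hand '[1, 1, 1, 1, 1]'

```text
clock: 38.95
position: [0.5255, -0.402, 0.0926]
ee_rot: [1.489, -2.762, 0.009]
force: [0.3, 0.1, 0.4]
finger_gap: 0.0854
```

play_rows --linear '[[0, 0, 0], [0, 0, 0], [0, 0, 0], [0, 0, 0], [0, 0, 0]]' --rotation '[[0, 0, -0.157], [0, 0, -0.157], [0, 0, -0.157], [0, 0, -0.157], [0, 0, -0.157]]' --hand '[1, 1, 1, 1, 1]'

```text
clock: 39.58
position: [0.5255, -0.402, 0.0924]
ee_rot: [2.436, -1.975, 0.005]
force: [0.3, 1.3, -0.3]
finger_gap: 0.0858
```

play_rows --linear '[[0, 0, 0], [0, 0, 0], [0, 0, 0], [0, 0, 0], [0, 0, 0]]' --rotation '[[0, 0, -0.157], [0, 0, -0.157], [0, 0, -0.157], [0, 0, -0.157], [0, 0, -0.157]]' --hand '[1, 1, 1, 1, 1]'

```text
clock: 40.2
position: [0.5255, -0.402, 0.0924]
ee_rot: [3.005, -0.893, 0.001]
force: [1.0, -0.0, -0.1]
finger_gap: 0.0854
```

play_rows --linear '[[0, 0, 0], [0, 0, 0], [0, 0, 0], [0, 0, 0], [0, 0, 0]]' --rotation '[[0, 0, -0.157], [0, 0, -0.157], [0, 0, -0.157], [0, 0, -0.157], [0, 0, -0.157]]' --hand '[1, 1, 1, 1, 1]'

```text
clock: 40.83
position: [0.5255, -0.402, 0.0924]
ee_rot: [3.118, 0.325, -0.003]
force: [-0.1, 0.9, 0.8]
finger_gap: 0.0852
```

play_rows --linear '[[0, 0, 0], [0, 0, 0], [0, 0, 0], [0, 0, 0], [0, 0, 0]]' --rotation '[[0, 0, -0.157], [0, 0, -0.157], [0, 0, -0.157], [0, 0, -0.157], [0, 0, -0.157]]' --hand '[1, 1, 1, 1, 1]'

```text
clock: 41.45
position: [0.5255, -0.4019, 0.0924]
ee_rot: [2.758, 1.493, -0.006]
force: [-0.6, -0.1, -0.5]
finger_gap: 0.0852
```

Run:
```python
from h import *
plan([([.5247,-.401,.088],R.from_rotvec(observe()['ee_rot']),2)])
q,d=snap('wrist','w19')
```

```text
t 41.45 p [ 0.5255 -0.4019  0.0924] F [-0.6 -0.1 -0.5] T [0.06 0.01 0.01] gap 0.0852 q [-0.82  0.58  1.43 -0.01  1.12 -0.24]
-> [ 0.5247 -0.401   0.088 ] 2 rows rot [0.0, 0.0, 0.0]
   lin each [0.2, -0.6, 2.2]
```

View pics/w19.png

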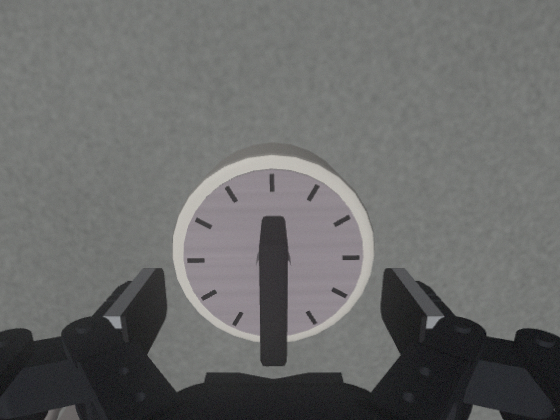

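Blade is still upright in view and centred between the open fingers. Close and continue, gently, looking for the stop.

play_rows --linear '[[0, 0, 1], [0, 0, 0], [0, 0, 0], [0, 0, 0], [0, 0, 0]]' --rotation '[[0, 0, 0], [0, 0, 0], [0, 0, 0], [0, 0, 0], [0, 0, 0]]' --hand '[-1, -1, -1, -1, -1]'

```text
clock: 42.12
position: [0.5254, -0.4019, 0.0915]
ee_rot: [2.762, 1.486, -0.007]
force: [-0.6, 0.1, 0.8]
finger_gap: 0.009
```

play_rows --linear '[[0, 0, 0], [0, 0, 0], [0, 0, 0], [0, 0, 0], [0, 0, 0]]' --rotation '[[0, 0, 0.05], [0, 0, 0.05], [0, 0, 0.05], [0, 0, 0], [0, 0, 0]]' --hand '[-1, -1, -1, -1, -1]'

```text
clock: 42.75
position: [0.5255, -0.4019, 0.0916]
ee_rot: [2.865, 1.276, -0.006]
force: [-1.5, 0.8, 2.7]
finger_gap: 0.0091
```

Run:
```python
from h import *
s=observe(); print(s['joint_positions'].round(3),s['force'].round(2),s['ft_torque'].round(3),s['joint_torque'].round(2))
```

```text
[-0.818  0.579  1.436 -0.006  1.123 -0.083] [-1.51  0.77  2.68] [ 0.14   0.267 -0.059] [ 5.000e-02 -5.795e+01 -2.592e+01  4.000e-02 -4.900e-01 -1.000e-02]
```

play_rows --linear '[[0, 0, 0], [0, 0, 0], [0, 0, 0], [0, 0, 0], [0, 0, 0]]' --rotation '[[0, 0, 0.05], [0, 0, 0.05], [0, 0, 0.05], [0, 0, 0.05], [0, 0, 0.05]]' --hand '[-1, -1, -1, -1, -1]'

```text
clock: 43.38
position: [0.5255, -0.402, 0.0915]
ee_rot: [3.001, 0.907, -0.005]
force: [-0.8, 0.6, 1.2]
finger_gap: 0.0091
```

```bash
cat > st.py <<'E'
from h import *
s=observe(); print(s['joint_positions'].round(3),s['force'].round(2),s['ft_torque'].round(3),s['joint_torque'].round(2),s['position'].round(4))
E
python3 st.py
python3 - <<'E'
from h import *
snap('wrist','w20')
E
```

```text
[-0.818  0.579  1.436 -0.006  1.123  0.168] [-0.76  0.65  1.19] [0.142 0.213 0.201] [ -0.09 -58.04 -25.83   0.14  -0.44  -0.37] [ 0.5255 -0.402   0.0915]
```

View pics/w20.png

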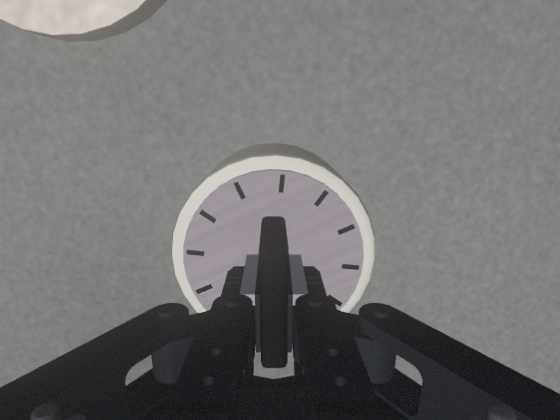

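play_rows --linear '[[0, 0, 0], [0, 0, 0], [0, 0, 0], [0, 0, 0], [0, 0, 0]]' --rotation '[[0, 0, 0.04], [0, 0, 0.04], [0, 0, 0.04], [0, 0, 0.04], [0, 0, 0.04]]' --hand '[-1, -1, -1, -1, -1]'

```text
clock: 44.05
position: [0.5255, -0.402, 0.0916]
ee_rot: [3.076, 0.604, -0.004]
force: [-0.4, 1.0, 1.2]
finger_gap: 0.0089
```

```bash
python3 st.py
```

```text
[-0.818  0.579  1.436 -0.006  1.123  0.367] [-0.44  0.96  1.16] [0.185 0.234 0.164] [-3.000e-02 -5.801e+01 -2.575e+01  1.500e-01 -4.300e-01 -2.600e-01] [ 0.5255 -0.402   0.0916]
```

play_rows --linear '[[0, 0, 0], [0, 0, 0], [0, 0, 0], [0, 0, 0], [0, 0, 0]]' --rotation '[[0, 0, 0.04], [0, 0, 0.04], [0, 0, 0.04], [0, 0, 0.04], [0, 0, 0.04]]' --hand '[-1, -1, -1, -1, -1]'

```text
clock: 44.68
position: [0.5255, -0.4021, 0.0916]
ee_rot: [3.121, 0.295, -0.003]
force: [-1.1, -0.1, 2.3]
finger_gap: 0.0087
```

```bash
python3 st.py
python3 - <<'E'
from h import *
snap('wrist','w21');
E
```

```text
[-0.818  0.579  1.436 -0.006  1.123  0.567] [-1.08 -0.05  2.32] [0.182 0.244 0.947] [ -0.76 -57.97 -25.64   0.44  -0.38   0.49] [ 0.5255 -0.4021  0.0916]
```

View pics/w21.png

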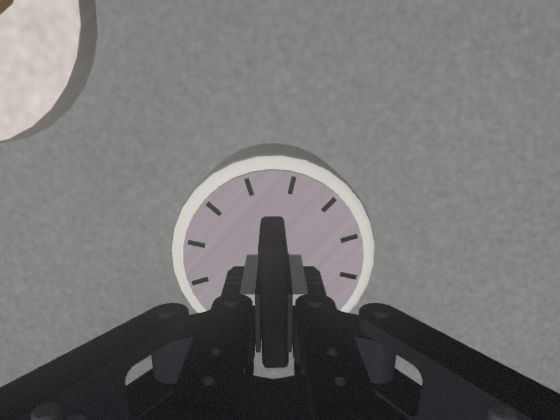

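Moment about z jumped from 0.16 to 0.95 N m, so the stop has been reached at about 5.3 rad turned. A small nudge to confirm.

play_rows --linear '[[0, 0, 0], [0, 0, 0]]' --rotation '[[0, 0, 0.04], [0, 0, 0]]' --hand '[-1, -1]'

```text
clock: 44.98
position: [0.5256, -0.4021, 0.0916]
ee_rot: [3.125, 0.237, -0.003]
force: [-0.7, -0.9, 2.1]
finger_gap: 0.0094
```

```bash
python3 st.py
python3 - <<'E'
from h import *
snap('wrist','w22'); a=cv2.imread('pics/w21.png')[:,:,:];b=cv2.imread('pics/w22.png'); cv2.imwrite('pics/j22.png',np.hstack([a[150:400,140:410],b[150:400,140:410]]))
E
```

```text
[-0.818  0.579  1.436 -0.007  1.122  0.604] [-0.74 -0.91  2.05] [0.091 0.295 1.506] [ -0.98 -57.61 -25.49   0.88  -0.38   1.65] [ 0.5256 -0.4021  0.0916]
```

View pics/j22.png

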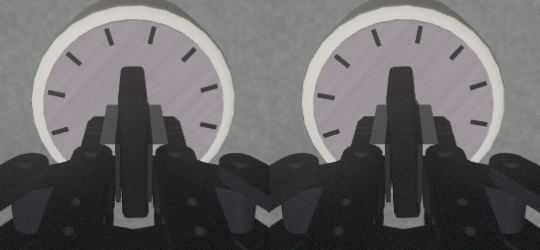

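The moment rises to 1.5 N m with hardly any more turning, so the key is at its stop. Release, rise, and check everything.

play_rows --linear '[[0, 0, 0], [0, 0, 0], [0, 0, 0], [0, 0, 0], [0, 0, 0]]' --rotation '[[0, 0, 0], [0, 0, 0], [0, 0, 0], [0, 0, 0], [0, 0, 0]]' --hand '[1, 1, 1, 1, 1]'

```text
clock: 45.65
position: [0.5255, -0.402, 0.0914]
ee_rot: [3.127, 0.23, -0.002]
force: [-0.2, 0.0, -0.3]
finger_gap: 0.0855
```

play_rows --linear '[[0, 0, -25], [0, 0, -40], [0, 0, -50], [-25, 0, -40], [-40, 0, -20]]' --rotation '[[0, 0, 0], [0, 0, 0], [0, 0, 0], [0, 0, 0], [0, 0, 0]]' --hand '[1, 1, 1, 1, 1]'

```text
clock: 46.28
position: [0.4621, -0.4108, 0.2694]
ee_rot: [3.123, 0.233, 0.002]
force: [-0.4, -0.2, 0.3]
finger_gap: 0.0853
```

play_rows --linear '[[-40, 0, 0], [-40, 0, 0], [-30, 0, 0], [0, 0, 0], [0, 0, 0]]' --rotation '[[0, 0, 0], [0, 0, 0], [0, 0, 0], [0, 0, 0], [0, 0, 0]]' --hand '[1, 1, 1, 1, 1]'

```text
clock: 46.9
position: [0.353, -0.4265, 0.267]
ee_rot: [3.126, 0.23, -0.001]
force: [1.0, 0.2, -0.2]
finger_gap: 0.0855
```

Run:
```python
from h import *
plan([])
snap('wrist','w23'); snap('top','t23'); snap('scene','s23')
m,f=cam('wrist'); d=np.load('pics/w23.npy'); u,v=np.meshgrid(np.arange(560),np.arange(420)); W=world(m,f,u,v,d)
k=(W[...,2]>.097)&(W[...,2]<.115)&(np.hypot(W[...,0]-.5245,W[...,1]+.4)<.05); w=W[k]; print(k.sum(),w.mean(0).round(4),cv2.minAreaRect((w[:,:2]*1000).astype(np.float32)))
```

```text
t 46.9 p [ 0.353  -0.4265  0.267 ] F [ 1.   0.2 -0.2] T [-0.03  0.01  0.03] gap 0.0855 q [-1.08  0.25  1.5  -0.    1.39  0.35]
0 [nan nan nan] ((0.0, 0.0), (0.0, 0.0), 0.0)<stdin>:5: RuntimeWarning: Mean of empty slice.
  ret = um.true_divide(
```

View pics/s23.png

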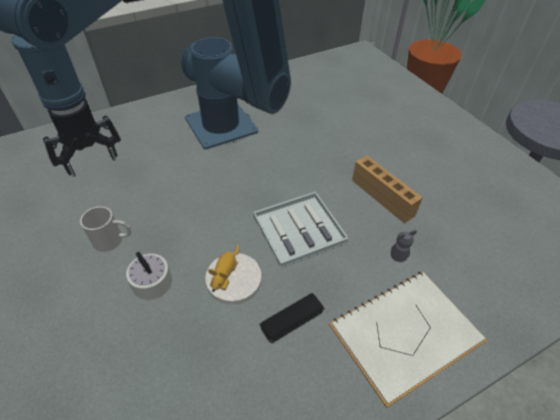

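View pics/t23.png

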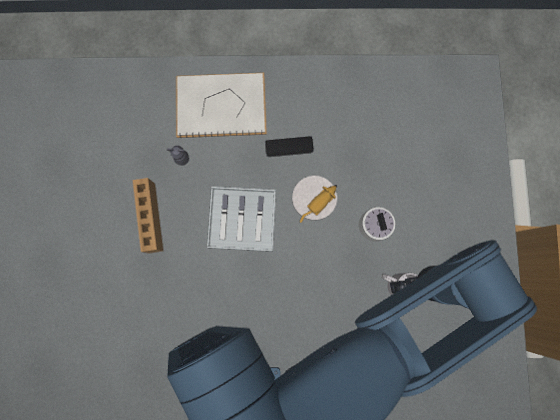

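The wells are empty, three markers lie in the tray, and the bystanders are unmoved. The mouse looks slightly off centre on the plinth, so I'll measure it.

Run:
```python
from h import *
im=cv2.imread('pics/t23.png'); cv2.imwrite('pics/t23c.png',cv2.resize(im[170:250,280:400],None,fx=6.6,fy=6.6,interpolation=cv2.INTER_CUBIC))
m,f=cam('top'); d=np.load('pics/t23.npy'); u,v=np.meshgrid(np.arange(560),np.arange(420)); W=world(m,f,u,v,d)
q=im[...,::-1].copy(); hsv=cv2.cvtColor(q,cv2.COLOR_RGB2HSV); k=(hsv[...,0]>10)&(hsv[...,0]<35)&(hsv[...,1]>110)&(u>280)&(u<350)&(v>170)&(v<230)
w=W[k]; w=w[w[:,2]>.045]; print(len(w),w.mean(0),w[:,2].max(),cv2.minAreaRect((w[:,:2]*1000).astype(np.float32)))
k=(W[...,2]>.095)&(np.hypot(W[...,0]-.5245,W[...,1]+.4)<.05); w=W[k]; print('key',k.sum(),cv2.minAreaRect((w[:,:2]*1000).astype(np.float32)))
```

```text
373 [ 0.5987057  -0.23359012  0.0606445 ] 0.08057047509811419 ((605.5384521484375, -237.57867431640625), (44.15834426879883, 107.86691284179688), 41.7242317199707)
key 78 ((525.2078857421875, -400.89569091796875), (49.959617614746094, 11.128378868103027), 11.592803001403809)
```

View pics/t23c.png

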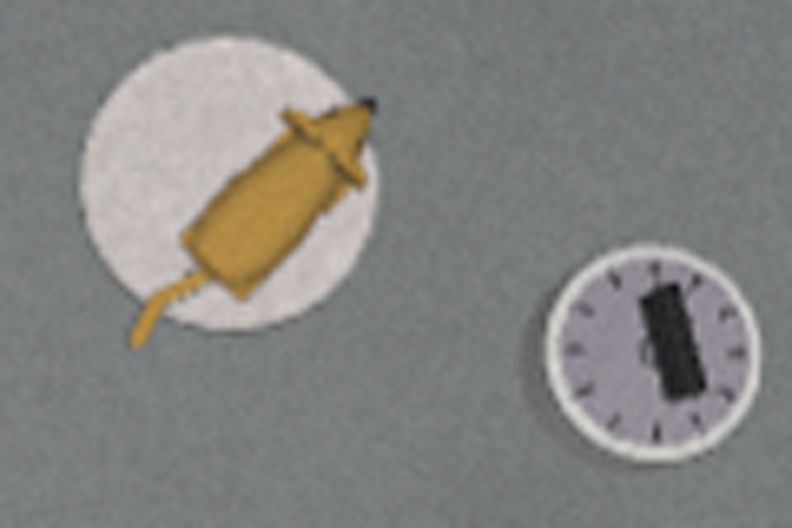

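View pics/w23.png

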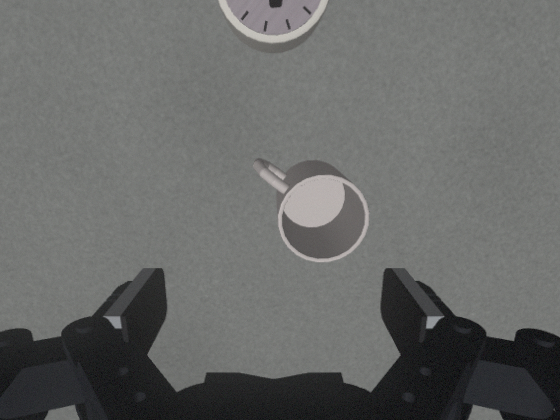

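The mouse has been knocked about 22 mm off the plinth centre since I placed and measured it. I'll check when, from earlier pictures.

Run:
```python
import cv2,numpy as np
c=[cv2.resize(cv2.imread(f'pics/{n}.png')[230:310,190:280],(260,231)) for n in ('s11','s16','s23')]
cv2.imwrite('pics/cmp.png',np.hstack(c))
```

```text
(no output)
```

View pics/cmp.png

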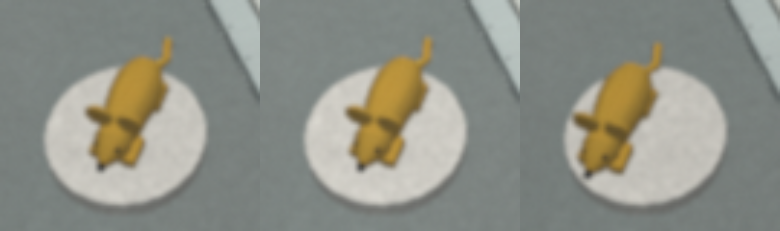

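Run:
```python
from h import *
# mouse axis & approach: precise body estimate from top pixels
m,f=cam('top')
def P(x,y,z):
    return atz(m,f,np.array([280+x/6.6]),np.array([170+y/6.6]),z)[0]
n=P(371,103,.045); rL=P(183,242,.055); rR=P(241,298,.055); r=(rL+rR)/2
print('nose',n,'rump',r,'len',np.linalg.norm((n-r)[:2]),'az',np.degrees(np.arctan2(n[1]-r[1],n[0]-r[0])),'mid',(n+r)/2)
q=ori(-46,0)
plan([([.575,-.205,.25],q,10)])
```

```text
nose [ 0.64391718 -0.28049733  0.045     ] rump [ 0.56477175 -0.20390764  0.055     ] len 0.11013618584235278 az -44.059815400287135 mid [ 0.60434446 -0.24220249  0.05      ]
t 47.05 p [ 0.3535 -0.4262  0.2666] F [ 0.2 -0.4 -0.5] T [-0.02  0.03  0.01] gap 0.0852 q [-1.08  0.25  1.49 -0.    1.39  0.35]
-> [ 0.575 -0.205  0.25 ] 10 rows rot [0.001, -0.0, 0.095]
    [[25.2, -18.6, 1.5], [23.3, -20.9, 1.5], [21.2, -23.0, 1.5], [18.9, -25.0, 1.5], [16.5, -26.6, 1.6]]
    [[13.9, -28.1, 1.6], [11.1, -29.3, 1.6], [8.3, -30.2, 1.6], [5.4, -30.8, 1.6], [2.4, -31.2, 1.6]]
```

The mouse was still centred at t = 34 s (first two panels) and was knocked later, during the winding. I'll put it back.

play_rows --linear '[[25, -18.5, 1.5], [23.5, -21, 1.5], [21, -23, 1.5], [19, -25, 1.5], [16.5, -26.5, 1.5]]' --rotation '[[0, 0, 0.095], [0, 0, 0.095], [0, 0, 0.095], [0, 0, 0.095], [0, 0, 0.095]]' --hand '[1, 1, 1, 1, 1]'

```text
clock: 47.68
position: [0.4648, -0.3149, 0.2582]
ee_rot: [3.092, -0.514, 0.0]
force: [0.3, 0.7, 0.2]
finger_gap: 0.0852
```

play_rows --linear '[[14, -28, 1.5], [11, -29, 1.5], [8.5, -30, 1.5], [5.5, -31, 1.5], [2.5, -31, 1.5]]' --rotation '[[0, 0, 0.095], [0, 0, 0.095], [0, 0, 0.095], [0, 0, 0.095], [0, 0, 0.095]]' --hand '[1, 1, 1, 1, 1]'

```text
clock: 48.3
position: [0.5755, -0.2047, 0.2497]
ee_rot: [2.885, -1.227, 0.002]
force: [0.4, -0.1, -0.7]
finger_gap: 0.0853
```

play_rows --linear '[[0, 0, 0], [0, 0, 0], [0, 0, 0]]' --rotation '[[0, 0, 0], [0, 0, 0], [0, 0, 0]]' --hand '[1, 1, 1]'

```text
clock: 48.68
position: [0.5738, -0.2069, 0.2501]
ee_rot: [2.886, -1.225, 0.002]
force: [-0.5, -1.1, -0.5]
finger_gap: 0.0852
```

Run:
```python
from h import *
plan([])
q,_=snap('wrist','w24'); cv2.imwrite('pics/w24c.png',cv2.resize(q[30:270,150:400,::-1],None,fx=2.5,fy=2.5))
```

```text
t 48.67 p [ 0.5738 -0.2069  0.2501] F [-0.5 -1.1 -0.5] T [-0.01  0.01  0.04] gap 0.0852 q [-0.52  0.36  1.38 -0.01  1.4   1.85]
```

View pics/w24c.png

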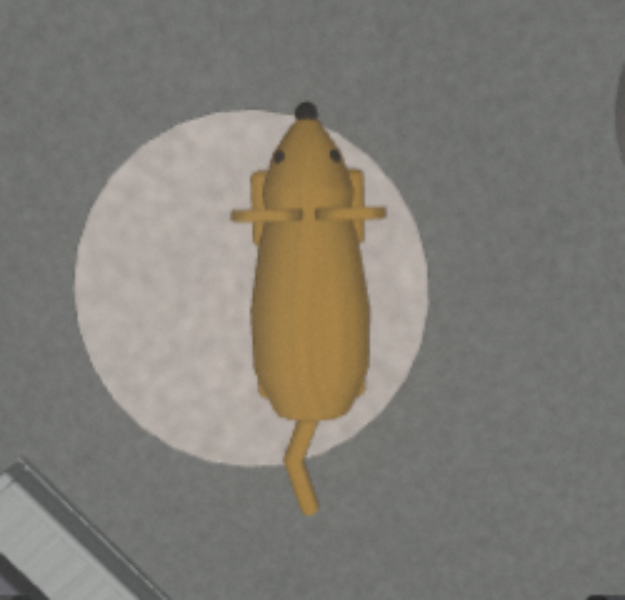

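Run:
```python
from h import *
m,f=cam('wrist')
def P(x,y,z): return atz(m,f,np.array([150+x/2.5]),np.array([30+y/2.5]),z)[0]
n=P(306,103,.042); r=P(309,420,.055); L=P(252,320,.042); Rr=P(370,320,.042)
pl=(P(75,287,.02)+P(430,287,.02)+P(252,110,.02)+P(252,466,.02))/4
az=np.arctan2(n[1]-r[1],n[0]-r[0]); ax=np.array([np.cos(az),np.sin(az)]); nn=np.array([-ax[1],ax[0]])
c=ax*((n[:2]@ax-.051)*.5+(r[:2]@ax+.05)*.5)+nn*((L+Rr)[:2]@nn/2)
print('az',np.degrees(az),'len',np.linalg.norm((n-r)[:2]),'wid',np.linalg.norm(L-Rr),'c',c,'plinth',pl)
print('off in mouse axes', (pl[:2]-c)@ax,(pl[:2]-c)@nn)
Q=ori(-45,0)
a=np.radians(-45); A=np.array([np.cos(a),np.sin(a)])
g=c-.006*A; t=np.array([.612,-.2146])
print('g',g)
plan([([*g,.10],Q,5),([*g,.0425],Q,5),([*g,.06],Q,3),([*(pl[:2]-.006*A),.06],Q,3)])
```

```text
az -45.516272307382884 len 0.11067826772250529 wid 0.043657556809077694 c [ 0.60446799 -0.24246242] plinth [ 0.61279024 -0.21848782  0.02      ]
off in mouse axes -0.011273207310549468 0.022736659235398807
g [ 0.60022535 -0.23821977]
t 48.73 p [ 0.5738 -0.207   0.2502] F [ 0.4 -0.   0.6] T [ 0.05 -0.08  0.  ] gap 0.0854 q [-0.53  0.36  1.38 -0.01  1.4   1.85]
-> [ 0.6002 -0.2382  0.1   ] 5 rows rot [0.001, -0.001, -0.004]
    [[8.0, 0.4, 30.1], [8.1, 0.4, 30.1], [8.1, 0.5, 30.1], [8.1, 0.6, 30.0], [8.1, 0.6, 30.0]]
-> [ 0.6002 -0.2382  0.0425] 5 rows rot [0.0, 0.0, 0.0]
   lin each [0.0, 0.0, 11.5]
-> [ 0.6002 -0.2382  0.06  ] 3 rows rot [0.0, 0.0, 0.0]
   lin each [0.0, 0.0, -5.8]
-> [ 0.6085 -0.2142  0.06  ] 3 rows rot [0.0, 0.0, 0.0]
   lin each [-3.7, -7.6, 0.0]
```

The mouse must shift about −11 mm along its body axis and +23 mm sideways. Regrip it.

play_rows --linear '[[8, 0.5, 30], [8, 0.5, 30], [8, 0.5, 30], [8, 0.5, 30], [8, 0.5, 30]]' --rotation '[[0, 0, 0], [0, 0, 0], [0, 0, 0], [0, 0, 0], [0, 0, 0]]' --hand '[1, 1, 1, 1, 1]'

```text
clock: 49.35
position: [0.5998, -0.2389, 0.0996]
ee_rot: [2.885, -1.226, 0.003]
force: [0.2, -0.6, 0.2]
finger_gap: 0.0856
```

Run:
```python
from h import *
Q=ori(-45.5,0)
plan([([.6002,-.2382,.0435],Q,5)])
snap('wrist','w25')
```

```text
t 49.35 p [ 0.5998 -0.2389  0.0996] F [ 0.2 -0.6  0.2] T [-0.04 -0.03 -0.02] gap 0.0856 q [-0.55  0.55  1.47 -0.01  1.12  1.83]
-> [ 0.6002 -0.2382  0.0435] 5 rows rot [0.001, -0.001, -0.002]
   lin each [-0.1, -0.2, 11.2]
```

View pics/w25.png

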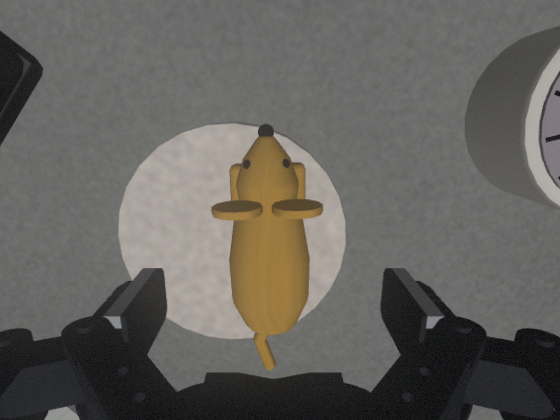

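play_rows --linear '[[0, -0.5, 11.2], [0, -0.5, 11.2], [0, -0.5, 11.2], [0, -0.5, 11.2], [0, -0.5, 11]]' --rotation '[[0, 0, 0], [0, 0, 0], [0, 0, 0], [0, 0, 0], [0, 0, 0]]' --hand '[1, 1, 1, 1, 1]'

```text
clock: 50.02
position: [0.6018, -0.2363, 0.0439]
ee_rot: [2.886, -1.224, 0.003]
force: [-0.1, 0.1, 0.2]
finger_gap: 0.0855
```

play_rows --linear '[[0, 0, 0], [0, 0, 0], [0, 0, 0], [0, 0, 0], [0, 0, 0]]' --rotation '[[0, 0, 0], [0, 0, 0], [0, 0, 0], [0, 0, 0], [0, 0, 0]]' --hand '[-1, -1, -1, -1, -1]'

```text
clock: 50.65
position: [0.6022, -0.2367, 0.0451]
ee_rot: [2.886, -1.225, 0.005]
force: [0.1, 0.3, 4.0]
finger_gap: 0.0432
```

play_rows --linear '[[0, 0, -8], [0, 0, -8], [0, 0, -4], [0, 0, 0], [0, 0, 0]]' --rotation '[[0, 0, 0], [0, 0, 0], [0, 0, 0], [0, 0, 0], [0, 0, 0]]' --hand '[-1, -1, -1, -1, -1]'

```text
clock: 51.28
position: [0.6016, -0.2362, 0.0642]
ee_rot: [2.886, -1.225, 0.002]
force: [-1.1, 0.6, -2.3]
finger_gap: 0.0431
```

Run:
```python
from h import *
Q=R.from_rotvec(observe()['ee_rot'])
plan([([.6088,-.2136,.064],Q,5),([.6088,-.2136,.0435],Q,3)])
```

```text
t 51.27 p [ 0.6016 -0.2362  0.0642] F [-1.1  0.6 -2.3] T [-0.02 -0.03  0.02] gap 0.0431 q [-0.54  0.59  1.5  -0.01  1.05  1.83]
-> [ 0.6088 -0.2136  0.064 ] 5 rows rot [0.0, 0.0, 0.0]
   lin each [-2.2, -4.2, 0.0]
-> [ 0.6088 -0.2136  0.0435] 3 rows rot [0.0, 0.0, 0.0]
   lin each [-0.0, -0.0, 6.8]
```

play_rows --linear '[[-2.2, -4.2, 0], [-2.2, -4.2, 0], [-2.2, -4.2, 0], [-2.2, -4.2, 0], [-2.2, -4.2, 0]]' --rotation '[[0, 0, 0], [0, 0, 0], [0, 0, 0], [0, 0, 0], [0, 0, 0]]' --hand '[-1, -1, -1, -1, -1]'

```text
clock: 51.9
position: [0.6094, -0.2133, 0.0642]
ee_rot: [2.886, -1.225, 0.003]
force: [-0.7, -0.1, -2.1]
finger_gap: 0.0437
```

play_rows --linear '[[0, 0, 6.5], [0, 0, 6.5], [0, 0, 5], [0, 0, 0], [0, 0, 0]]' --rotation '[[0, 0, 0], [0, 0, 0], [0, 0, 0], [0, 0, 0], [0, 0, 0]]' --hand '[-1, -1, -1, -1, -1]'

```text
clock: 52.52
position: [0.6091, -0.214, 0.0462]
ee_rot: [2.886, -1.225, 0.002]
force: [-0.3, 0.6, -1.0]
finger_gap: 0.0433
```

Run:
```python
from h import *
Q=R.from_rotvec(observe()['ee_rot'])
plan([([.6088,-.2136,.0437],Q,2)])
```

```text
t 52.52 p [ 0.6091 -0.214   0.0462] F [-0.3  0.6 -1. ] T [ 0.02 -0.   -0.08] gap 0.0433 q [-0.51  0.61  1.52 -0.01  1.02  1.87]
-> [ 0.6088 -0.2136  0.0437] 2 rows rot [0.0, 0.0, 0.0]
   lin each [-0.3, -0.0, 1.2]
```

play_rows --linear '[[0, 0, 1], [0, 0, 0], [0, 0, 0], [0, 0, 0], [0, 0, 0]]' --rotation '[[0, 0, 0], [0, 0, 0], [0, 0, 0], [0, 0, 0], [0, 0, 0]]' --hand '[-1, -1, 0.6, 1, 1]'

```text
clock: 53.15
position: [0.6094, -0.214, 0.0455]
ee_rot: [2.886, -1.225, 0.003]
force: [-1.0, -0.9, -0.3]
finger_gap: 0.0856
```

play_rows --linear '[[0, 0, 0], [0, 0, -15], [0, 0, -40], [0, 0, -50], [-20, 0, -50]]' --rotation '[[0, 0, 0], [0, 0, 0], [0, 0, 0], [0, 0, 0], [0, 0, 0]]' --hand '[1, 1, 1, 1, 1]'

```text
clock: 53.78
position: [0.5959, -0.1992, 0.2027]
ee_rot: [2.885, -1.226, 0.006]
force: [0.5, 0.3, 1.1]
finger_gap: 0.0854
```

play_rows --linear '[[-10, 0, -40], [0, 0, 0], [0, 0, 0]]' --rotation '[[0, 0, 0], [0, 0, 0], [0, 0, 0]]' --hand '[1, 1, 1]'

```text
clock: 54.15
position: [0.5884, -0.1909, 0.2405]
ee_rot: [2.886, -1.225, 0.004]
force: [0.0, 0.2, 0.2]
finger_gap: 0.0854
```

Run:
```python
from h import *
plan([])
q,_=snap('wrist','w26'); cv2.imwrite('pics/w26c.png',cv2.resize(q[30:270,150:400,::-1],None,fx=2.5,fy=2.5))
```

```text
t 54.15 p [ 0.5884 -0.1909  0.2405] F [0.  0.2 0.2] T [-0.03  0.04  0.  ] gap 0.0854 q [-0.49  0.38  1.37 -0.01  1.39  1.88]
```

View pics/w26c.png

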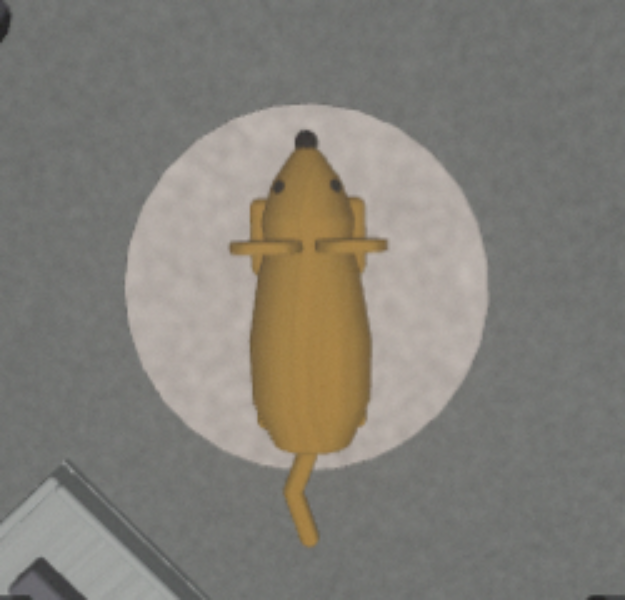

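Run:
```python
from h import *
m,f=cam('wrist')
def P(x,y,z): return atz(m,f,np.array([150+x/2.5]),np.array([30+y/2.5]),z)[0]
n=P(306,131,.042); r=P(308,454,.055); L=P(250,350,.042); Rr=P(371,350,.042)
pl=(P(125,287,.02)+P(488,287,.02)+P(306,103,.02)+P(306,470,.02))/4
az=np.arctan2(n[1]-r[1],n[0]-r[0]); ax=np.array([np.cos(az),np.sin(az)]); nn=np.array([-ax[1],ax[0]])
c=ax*((n[:2]@ax-.051)*.5+(r[:2]@ax+.05)*.5)+nn*((L+Rr)[:2]@nn/2)
print('az',np.degrees(az),'len',np.linalg.norm((n-r)[:2]),'wid',np.linalg.norm(L-Rr),'c',c,'plinth',pl)
print('off in mouse axes', (pl[:2]-c)@ax,(pl[:2]-c)@nn, 'nose margin',(n-pl)[:2]@ax,'rump',(r-pl)[:2]@ax)
plan([([.5250,-.4020,.20],ori(-15,0),10)])
```

```text
az -45.69256651579238 len 0.11050416588603586 wid 0.043715315761511414 c [ 0.61176722 -0.21883527] plinth [ 0.61248701 -0.21769315  0.02      ]
off in mouse axes -0.0003145196726052171 0.0013128625947551645 nose margin 0.056066602615623094 rump -0.05443756327041277
t 54.2 p [ 0.5881 -0.1909  0.2395] F [-0.4 -0.2 -0.1] T [-0.01  0.01  0.01] gap 0.0855 q [-0.49  0.39  1.37 -0.01  1.39  1.88]
-> [ 0.525 -0.402  0.2  ] 10 rows rot [0.001, -0.0, -0.054]
    [[10.8, 19.2, 4.1], [9.7, 19.7, 4.1], [8.7, 20.2, 4.1], [7.6, 20.7, 4.0], [6.4, 21.1, 4.0]]
    [[5.3, 21.4, 4.0], [4.1, 21.6, 4.0], [2.9, 21.8, 4.0], [1.7, 22.0, 4.0], [0.6, 22.0, 4.0]]
```

The mouse is centred again, within 1.5 mm. Since the knock came during the winding, I'll ease the key back a bit and wind it to its stop again, so that the winding ends with everything in place.

Run:
```python
from h import *
plan([([.5252,-.4018,.18],ori(9,0),10)])
```

```text
t 54.2 p [ 0.5881 -0.1909  0.2395] F [-0.4 -0.2 -0.1] T [-0.01  0.01  0.01] gap 0.0855 q [-0.49  0.39  1.37 -0.01  1.39  1.88]
-> [ 0.5252 -0.4018  0.18  ] 10 rows rot [0.001, 0.0, -0.096]
    [[10.8, 19.1, 6.1], [8.9, 20.1, 6.1], [6.9, 20.9, 6.1], [4.9, 21.4, 6.0], [2.8, 21.8, 6.0]]
    [[0.7, 22.0, 6.0], [-1.4, 22.0, 6.0], [-3.5, 21.7, 6.0], [-5.6, 21.3, 6.0], [-7.6, 20.7, 6.0]]
```

play_rows --linear '[[11, 19, 6], [9, 20, 6], [7, 21, 6], [5, 21.5, 6], [3, 22, 6]]' --rotation '[[0, 0, -0.096], [0, 0, -0.096], [0, 0, -0.096], [0, 0, -0.096], [0, 0, -0.096]]' --hand '[1, 1, 1, 1, 1]'

```text
clock: 54.82
position: [0.5568, -0.2975, 0.2086]
ee_rot: [3.096, -0.499, -0.005]
force: [-0.8, 0.2, -0.4]
finger_gap: 0.0857
```

play_rows --linear '[[0.5, 22, 6], [-1.5, 22, 6], [-3.5, 21.5, 6], [-5.5, 21.5, 6], [-7.5, 20.5, 6]]' --rotation '[[0, 0, -0.096], [0, 0, -0.096], [0, 0, -0.096], [0, 0, -0.096], [0, 0, -0.096]]' --hand '[1, 1, 1, 1, 1]'

```text
clock: 55.45
position: [0.525, -0.4028, 0.1792]
ee_rot: [3.128, 0.251, -0.006]
force: [-0.6, -0.4, 1.1]
finger_gap: 0.0852
```

Run:
```python
from h import *
m,f=cam('wrist'); q,d=snap('wrist','w27')
u,v=np.meshgrid(np.arange(560),np.arange(420)); W=world(m,f,u,v,d)
k=(W[...,2]>.095)&(W[...,2]<.115)&(np.hypot(W[...,0]-.5245,W[...,1]+.4)<.05); w=W[k]; print(k.sum(),cv2.minAreaRect((w[:,:2]*1000).astype(np.float32)))
plan([([.5252,-.4018,.0905],ori(9.5,0),5)])
```

```text
1401 ((525.6068725585938, -402.7565612792969), (49.578067779541016, 10.023785591125488), 12.729950904846191)
t 55.5 p [ 0.5237 -0.4055  0.1783] F [-0.2 -2.  -0.7] T [-0.12  0.05  0.04] gap 0.0851 q [-0.82  0.5   1.33 -0.01  1.3   0.59]
-> [ 0.5252 -0.4018  0.0905] 5 rows rot [0.001, 0.001, -0.001]
   lin each [0.5, -0.8, 17.5]
```

View pics/w27.png

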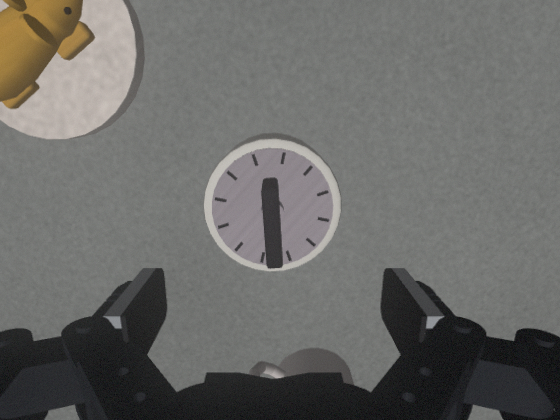

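The blade lies at 12.7°, the jaws at 9°. I'll align and grip.

play_rows --linear '[[0.5, -0.8, 17.5], [0.5, -0.8, 17.5], [0.5, -0.8, 17.5], [0.5, -0.7, 17.5], [0.5, -0.5, 17]]' --rotation '[[0, 0, -0.011], [0, 0, -0.011], [0, 0, -0.011], [0, 0, -0.011], [0, 0, -0.011]]' --hand '[1, 1, 1, 1, 1]'

```text
clock: 56.12
position: [0.5278, -0.3986, 0.0933]
ee_rot: [3.118, 0.334, -0.003]
force: [0.2, -1.1, -0.8]
finger_gap: 0.0853
```

play_rows --linear '[[0, 0, 0], [0, 0, 0], [0, 0, 0], [0, 0, 0], [0, 0, 0]]' --rotation '[[0, 0, 0], [0, 0, 0], [0, 0, 0], [0, 0, 0], [0, 0, 0]]' --hand '[-1, -1, -1, -1, -1]'

```text
clock: 56.75
position: [0.5284, -0.4012, 0.0958]
ee_rot: [3.113, 0.332, 0.0]
force: [1.5, -5.1, 0.5]
finger_gap: 0.0092
```

play_rows --linear '[[0, 0, 0], [0, 0, 0], [0, 0, 0], [0, 0, 0], [0, 0, 0]]' --rotation '[[0, 0, -0.12], [0, 0, -0.12], [0, 0, -0.12], [0, 0, -0.12], [0, 0, -0.12]]' --hand '[-1, -1, -1, -1, -1]'

```text
clock: 57.38
position: [0.5275, -0.3996, 0.0957]
ee_rot: [2.878, 1.244, -0.006]
force: [-3.0, -0.9, 4.2]
finger_gap: 0.0086
```

```bash
python3 st.py
python3 - <<'E'
from h import *
snap('wrist','w28')
E
```

```text
[-0.814  0.574  1.432 -0.007  1.13  -0.056] [-3.01 -0.89  4.18] [ 0.198  0.472 -0.04 ] [  1.19 -56.58 -25.6    0.45  -0.78   1.22] [ 0.5275 -0.3996  0.0957]
```

View pics/w28.png

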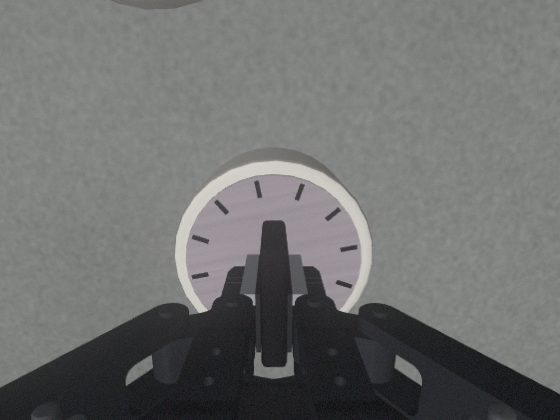

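The key followed the jaws back by about 0.6 rad. Now winding to the stop again.

play_rows --linear '[[0, 0, 0], [0, 0, 0], [0, 0, 0], [0, 0, 0], [0, 0, 0]]' --rotation '[[0, 0, 0.1], [0, 0, 0.1], [0, 0, 0.1], [0, 0, 0.1], [0, 0, 0.1]]' --hand '[-1, -1, -1, -1, -1]'

```text
clock: 58.05
position: [0.5283, -0.4009, 0.0958]
ee_rot: [3.094, 0.479, -0.001]
force: [1.3, -5.3, 0.9]
finger_gap: 0.009
```

```bash
python3 st.py
```

```text
[-0.814  0.575  1.431 -0.007  1.127  0.453] [ 1.26 -5.32  0.89] [-0.442 -0.014  0.188] [  2.17 -57.94 -23.73   0.8    0.94  -0.87] [ 0.5283 -0.4009  0.0958]
```

play_rows --linear '[[0, 0, 0], [0, 0, 0], [0, 0, 0], [0, 0, 0]]' --rotation '[[0, 0, 0.04], [0, 0, 0.04], [0, 0, 0.03], [0, 0, 0.02]]' --hand '[-1, -1, -1, -1]'

```text
clock: 58.55
position: [0.5284, -0.4012, 0.0958]
ee_rot: [3.118, 0.283, 0.0]
force: [0.7, -6.1, 1.1]
finger_gap: 0.0087
```

```bash
python3 st.py
```

```text
[-0.814  0.575  1.431 -0.008  1.127  0.579] [ 0.73 -6.06  1.15] [-0.508 -0.116  0.972] [  1.5  -57.99 -23.53   1.17   1.14   0.82] [ 0.5284 -0.4012  0.0958]
```

At the stop again: 0.97 N m at the same wrist angle as before (0.58 rad). Release, rise, and make the last check.

play_rows --linear '[[0, 0, 0], [0, 0, 0], [0, 0, 0], [0, 0, 0], [0, 0, 0]]' --rotation '[[0, 0, 0], [0, 0, 0], [0, 0, 0], [0, 0, 0], [0, 0, 0]]' --hand '[1, 1, 1, 1, 1]'

```text
clock: 59.18
position: [0.5277, -0.399, 0.0945]
ee_rot: [3.122, 0.285, -0.003]
force: [0.3, 0.2, -0.2]
finger_gap: 0.0854
```

play_rows --linear '[[0, 0, -25], [0, 0, -40], [0, 0, -50], [-25, 0, -40], [-40, 0, -20]]' --rotation '[[0, 0, 0], [0, 0, 0], [0, 0, 0], [0, 0, 0], [0, 0, 0]]' --hand '[1, 1, 1, 1, 1]'

```text
clock: 59.8
position: [0.4646, -0.4102, 0.2726]
ee_rot: [3.118, 0.288, 0.002]
force: [0.1, 0.0, -0.1]
finger_gap: 0.0855
```

play_rows --linear '[[-40, 0, 0], [-40, 0, 0], [-30, 0, 0], [0, 0, 0], [0, 0, 0]]' --rotation '[[0, 0, 0], [0, 0, 0], [0, 0, 0], [0, 0, 0], [0, 0, 0]]' --hand '[1, 1, 1, 1, 1]'

```text
clock: 60.42
position: [0.3562, -0.4296, 0.2701]
ee_rot: [3.122, 0.285, -0.002]
force: [0.1, -0.2, -0.2]
finger_gap: 0.0854
```

Run:
```python
from h import *
p,_=snap('scene','s30'); q,d=snap('top','t30'); m,f=cam('top'); u,v=np.meshgrid(np.arange(560),np.arange(420)); W=world(m,f,u,v,d)
def rect(w): return cv2.minAreaRect((w[:,:2]*1000).astype(np.float32))
hsv=cv2.cvtColor(q,cv2.COLOR_RGB2HSV); k=(hsv[...,0]>10)&(hsv[...,0]<35)&(hsv[...,1]>110)&(u>280)&(u<350)&(v>165)&(v<230)
w=W[k]; w=w[w[:,2]>.045]; print('mouse',w[:,2].max(),rect(w))
def blob(n,x,y,r,a,b):
    k=(np.hypot(W[...,0]-x,W[...,1]-y)<r)&(W[...,2]>a)&(W[...,2]<b); print(n,k.sum(),rect(W[k]))
blob('key',.5245,-.4,.05,.095,.13); blob('case',.776,-.138,.1,.02,.1); blob('bear',.74,.2,.06,.02,.2)
for y in (.055,0,-.055):
    c=tray(0,y,0); k=(np.abs(W[...,0]-c[0])<.085)&(np.abs(W[...,1]-c[1])<.02)&(W[...,2]>.0)&(W[...,2]<.1); print('marker zmax',np.percentile(W[k][:,2],[50,99]))
cv2.imwrite('pics/j30.png',np.hstack([cv2.resize(q[165:265,190:330,::-1],(420,300)),cv2.resize(p[190:310,200:350,::-1],(375,300))]))
```

```text
mouse 0.0793563056637023 ((609.8117065429688, -215.1757049560547), (45.9879264831543, 105.7708740234375), 51.084686279296875)
key 74 ((525.2586669921875, -400.80059814453125), (49.161766052246094, 11.103873252868652), 11.875661849975586)
case 757 ((776.7155151367188, -138.0224609375), (51.159515380859375, 149.87411499023438), 5.391653537750244)
bear 262 ((742.8931274414062, 202.40225219726562), (43.372493743896484, 46.952274322509766), 33.448944091796875)
marker zmax [0.00755807 0.02535684]
marker zmax [0.00738194 0.02547986]
marker zmax [0.00724497 0.02568548]
```

View pics/j30.png

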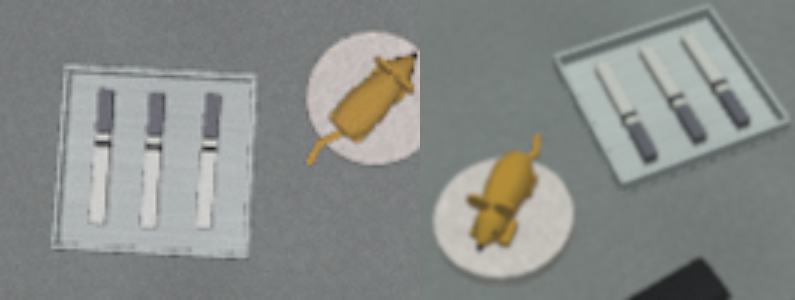

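View pics/s30.png

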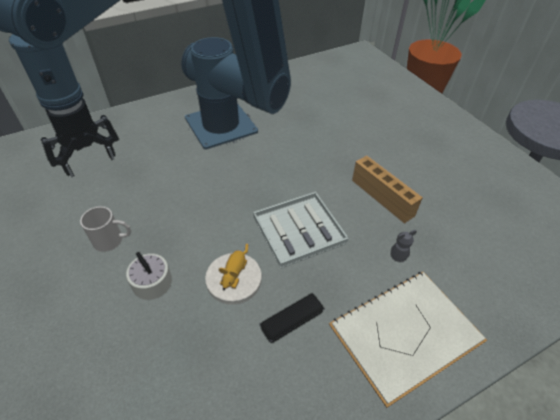

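Everything is in place: three markers flat in the tray, the mouse upright and centred (about (0.610,-0.215)), the key at its stop, bystanders unmoved, and the arm clear. Handing in.

```bash
python3 -c "
from plant import *
print(job_done())"
```

```text
the job is handed in; nothing more can be done
None
```

The table is ready and the job is handed in, at about 60 s of the 210 s allowed. `job_done()` reports no verdict.

- **Markers:** three were present. I pulled them all from the holder and laid them flat in the tray; the last pictures show all five wells empty.
- **Mouse:** I stood it in the middle of the plinth. It was knocked about 24 mm aside during the winding, so I put it back. The close-up after that put it within 1.5 mm of centre; the last top view agreed to about 2 mm.
- **Timer:** I wound it clockwise about 5.3 rad in two strokes until it hit its stop, where the moment jumped from 0.16 to 0.95 N m. After re-placing the mouse I turned the key back about 0.6 rad and wound it to the stop again. It stopped at the same wrist angle with 0.97 N m, so the winding ended with everything in place.
- **Bystanders:** the spectacle case and the bear measured unmoved. I checked the mug only by eye, and it looked unmoved.

The mouse was out of place for part of the first winding, because the knock came between 34 s and 47 s. The wrist camera and the top camera disagreed by up to 4 mm on the plinth's position, so I centred the second placing mainly on the wrist view of mouse and plinth together. I did not read any contact forces beyond the wrist sensor, which stayed low, at most about 8 N, in the readings I took.

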